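Open the glazed stone case, set the lid stay and bring out the spur stone

TASK

Swing the lid of the wooden stone case fully back by its handle without letting it fall, then swing the stay up until the stud on the lid sits in its notch, and let go of it. Only then take the long grey spur stone out of the case and set it down gently, lying on its base as it did in the case, in the middle of the open half of the round black tray. Leave the brown rock in the case and the tall stone on the tray where they are.

Things in the scene. Friction and masses are not known exactly. Their poses are not given: they have to be found in the camera images.
- stone_case: dark wooden case fixed to the table, 180 (its x) x 250 (its y) x 55 mm high without the lid, walls 8 mm thick, felt floor 11 mm above the table; a low rib (top 33 mm above the table) across the middle, along its x, parts it into a left and a right bay. Origin at the centre of its underside; +x points to the hinged (far) side, +y to its left.
- lid (a joint): angle of the lid (rad): 0 shut, grows as its front edge rises, stop at 1.71 (a little past upright, where it leans back by its own weight; let go before about 1.6 it falls shut). Lid: glazed wooden frame 180 x 250 x 12 mm, about 0.4 kg, turning freely about an axis along the case's y.
- lid_hinge (a point): middle of the lid's hinge axis, 90 mm behind the case's centre (its +x) and 61 mm above the table
- lid_bar (a point): middle of the grip bar of the lid's brass bow handle: a round bar 10 mm thick and about 85 mm long, parallel to the hinge, in the plane of the lid, 45 mm out from the lid's front edge and 225 mm from the hinge axis (61 mm above the table when shut). Held between the fingers it can turn in them, so the hand may keep pointing down all the way.
- lid_stud (a point): axis of the 8 mm steel stud that sticks out 14 mm sideways from the right-hand (-y) edge of the lid, 145 mm from the hinge axis; the point lies in the plane of the stay
- stay (a joint): angle of the stay (rad): 0 folded, pointing to the case's front (-x) along the right-hand (-y) wall; grows as it swings up and over to the rear; about 1.82 when it is set, its own stop at 1.85. It is a flat steel bar 4 x 12 mm on a pivot, turning easily; past upright (1.57) it leans to the rear by its own weight, onto the stud if the lid is fully back. The shut lid's stud blocks it, and the set stay keeps the lid from closing.
- stay_pivot (a point): the stay's pivot on the right-hand (-y) wall, at 70 mm behind (+x) and 131 mm to the right (-y) of the case's centre, 49 mm above the table; axis along the case's y
- stay_notch (a point): centre of the notch in the stay, 161 mm from the pivot, 12 mm wide, open to the side that leads as the stay rises; set means that lid_stud and this point coincide within 6 mm
- stay_knob (a point): middle of the stay's wooden knob: a cylinder 14 mm thick and 40 mm long, parallel to the case's y, standing out to the right from the stay's free end, 179 mm from the pivot (49 mm above the table when folded, 221 mm when set)
- stone_spur: low long grey stone, 30 (its x) x 82 (its y) x 36 mm high, about 0.07 kg, lying in one bay of the case, its y roughly along the case's y; origin at the centre of its underside; take it across its 30 mm. The only grey stone in the case.
- rock_brown: small brown rock, 30 x 60 x 24 mm, loose in the other bay of the case; origin at the centre of its underside
- round_tray: round black tray fixed to the table, 250 mm across, floor 8 mm and rim 12 mm above the table; origin at the centre of its underside; its +x points, roughly away from the robot, to the half where the tall stone stands
- tray_open (a point): middle of the tray's open half, on its floor, 45 mm from the tray's centre towards -x of the tray: the spur stone's centre belongs here
- stone_tall: tall grey stone, 46 x 69 mm and 114 mm high, standing loose on the far half of the tray; origin at the centre of its underside

How it is judged:
By the outcome, as a careful person would: the job done as asked, in the order asked, and still so for the second after the job is handed in, with the robot touching nothing.
It also fails if it takes over 64 s, if anything falls off the work surface, if the arm or the gripper's body presses on something with over 40 N, if the wrist force passes 120 N, or if a joint passes its speed limit or range.

ROBOT

A 6-joint arm with a two-finger parallel gripper is mounted at the origin on a cart in front of the work surface, level with it; the furniture and walls round the work are solid. World frame = base frame: x ahead of the robot, y to its left, z up, the work surface at z = 0. Lengths are in m, angles in rad, forces in N, time in s.
With the tool pointing down it reaches from about 0.4 to 0.925 m from the base axis. Payload 3.4 kg.
Tool frame: the origin (TCP) lies between the finger pads; the fingertips stand 11 mm ahead of it and the grasp point (between the pads) lies 8 mm behind it; x points along the fingers, y is the direction in which the jaws open and shut, and the axes are right-handed (so a half turn about x gives the same grasp; the last joint's range is limited). The gripper opens to 85 mm and grips with 20 to 120 N. Pads are 22 mm wide; open, the fingers measure 114 mm over their backs; the gripper's body (76 mm by 85 mm) begins 54 mm behind the grasp point. The pads swing forward as they close: fully open they stand 13 mm farther back than shut.
Start: joints at [-1.29, 0.307, 1.506, -0, 1.328, -0.073], TCP at [0.2, -0.539, 0.242] pointing down, gripper open.
Joint ranges: [-3.12, 3.12], [-1.05, 2.28], [0.14, 2.33], [-1.42, 4.57], [0.1, 2.73], [-2.68, 2.68]. Speed limits (rad/s): [2.57, 2.57, 3.14, 3.14, 3.14, 3.14].

INTERFACE

Orientations are given as a unit quaternion [w, x, y, z].
In Python, from rig import manip, camera gives the robot as it stands. The module is installed in compiled form; this text tells all that it offers.
- The arm moves only by the tool carry_out, never from a script. Its argument "moves" is a list of rows, each an object with "travel": the shift along the tool's x, y, z normalised to -1 to 1, where 1 is 60 mm, a list of three; "delta_rot": the turn, a rotation vector about the tool's x, y, z normalised to -1 to 1, where 1 is 5 degrees, a list of three; "grip": the opening, from -1 (shut) to 1 (fully open). A call has 1 to 20 rows; each row shifts and turns the pose as measured when the row begins, along the tool's axes as they then stand; what a row does not reach is not made up. A row lasts 1/8 s, in which the tool goes at most 62.5 mm and 10.7 degrees, less where a joint would pass 70% of its speed; a pose out of reach is approached as far as the arm can. A call with a number of a shift or a turn outside -1 to 1 is refused whole. A call with a gripper value outside its range is refused whole. The fingers move at their own pace and stop on an object; the grip force is fixed at half the most. Time passes only in rows, so rows that do not move let the fingers close. It gives the time, the measured TCP pose, the force and the opening at its end, in the units of the state.
- manip.read_state(): the state, without advancing time (a new reading comes with each control period).
- camera(name): name is "side" or "top" or "wrist"; returns a dict with "pixels" (400x640x3 uint8, red, green, blue), "fx", "fy", "cx", "cy" (pixels), "T" (4x4, takes a point from camera to world coordinates). Camera axes: x right, y up, looking along -z (the intrinsics and any distortion apply to the point x, -y, -z); pixel columns grow to the right and rows downward; lengths in m; the calibration is good to about 2 mm. A picture is of the moment at which its call begins. There is no depth.
- manip.hand_in(): hands the job in, once; it reports no verdict.
The state is a dict: "t": time; "joint_pos": joint angles; "qd": joint speeds; "effort": joint torques, N m; "position": TCP position; "eef_rot": TCP orientation; "wrist_force": force on the tool from outside, world axes, zero at the start; "wrist_torque": the same for the moment, N m; "finger_gap": finger opening in m.
Only numpy, scipy, OpenCV 4.12 (cv2) and the standard library are available. Lean on these libraries where they do the work, as an engineer would, in place of code of your own. Each camera call takes 0.05 s, during which the arm holds its last target.

## Working session

There is one attempt and no reset: what is moved stays moved. The work goes in short steps, Python scripts to look and compute and a tool call to move; the robot and the scene stay as the last step left them, time stands still between calls to the robot, and variables do not carry over. Pictures are saved under pics/ and viewed, and the job is handed in when it is done.

Besides the shell and the picture viewer there is one more tool, called after ">>>" by a JSON object that holds its "method" and its "body", one argument or row to a line. carry_out: Moves the arm, as the interface text tells. Its arguments: {"type":"object","properties":{"moves":{"type":"array"}},"required":["moves"]}

```bash
mkdir -p pics; python3 - <<'E'
from rig import manip,camera
import cv2,numpy as np
print(manip.read_state())
for n in("side","top","wrist"):
    c=camera(n);cv2.imwrite(f"pics/{n}0.png",c["pixels"][:,:,::-1])
    print(n,{k:c[k] for k in c if k!="pixels"})
E
```

```text
{'t': 0.0, 'joint_pos': array([-1.28949671e+00,  3.07574104e-01,  1.50764511e+00, -8.90198313e-06,
        1.32836884e+00, -7.34969970e-02]), 'qd': array([-0.0011359 ,  0.00257049, -0.00128635,  0.00090708, -0.00031433,
        0.00116233]), 'effort': array([-6.62631901e-04, -4.57560968e+01, -2.51917559e+01, -1.04873618e-04,
        1.32007449e-02, -9.90749669e-06]), 'position': array([ 0.19954988, -0.53857132,  0.24139103]), 'eef_rot': array([-0.12408197, -0.69593286, -0.12548469,  0.69608527]), 'wrist_force': array([-0.86671346, -0.87792535, -0.43728535]), 'wrist_torque': array([ 0.02626044,  0.00756344, -0.02924456]), 'finger_gap': 0.08556251105071705}
side {'fx': 384.44631170848135, 'fy': 384.44631170848135, 'cx': 322.36374747908354, 'cy': 202.4135479393532, 'T': array([[-0.87029234,  0.24341061, -0.42818515,  0.11113049],
       [-0.4925341 , -0.42800474,  0.75777444,  0.76714672],
       [ 0.00118507,  0.87038108,  0.49237727,  0.54600625],
       [ 0.        ,  0.        ,  0.        ,  1.        ]])}
top {'fx': 364.63031298808795, 'fy': 364.63031298808795, 'cx': 320.11673536050176, 'cy': 198.96139209921725, 'T': array([[ 0.0024828 ,  0.98790146, -0.15506303,  0.36364219],
       [-0.99997774,  0.00341304,  0.00573319,  0.03533117],
       [ 0.00619306,  0.15504535,  0.98788794,  1.0141196 ],
       [ 0.        ,  0.        ,  0.        ,  1.        ]])}
wrist {'fx': 281.848717866581, 'fy': 281.848717866581, 'cx': 317.7661785339411, 'cy': 197.92109341959045, 'T': array([[ 0.34837746,  0.888349  ,  0.29911403,  0.27675888],
       [-0.93735269,  0.33076059,  0.10939543, -0.50993787],
       [-0.00175381, -0.31848624,  0.94792586,  0.37355262],
       [ 0.        ,  0.        ,  0.        ,  1.        ]])}
```

View pics/side0.png

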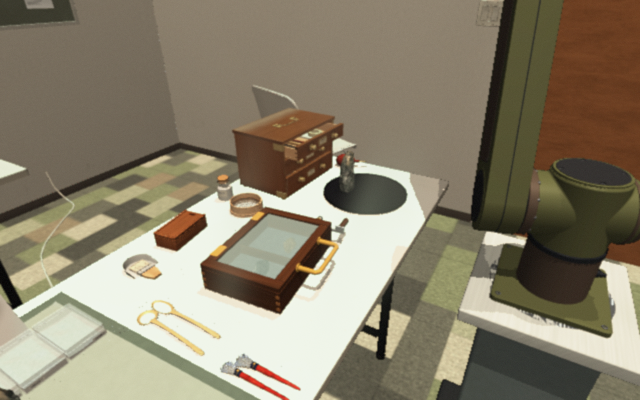

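View pics/top0.png

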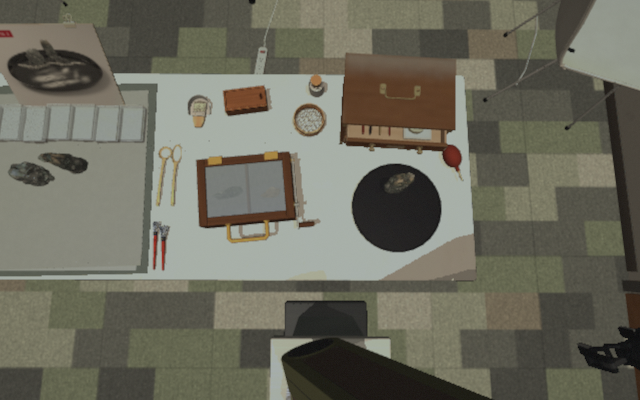

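View pics/wrist0.png

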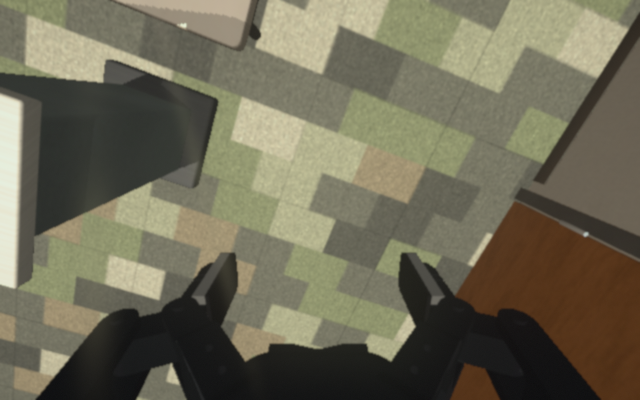

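The top view shows the case at about (247,190), with the handle near (250,232), the stay knob near (307,223) and the tray near (397,207). The grey stone is in the left bay at about (230,192). I'll crop in and measure.

```bash
cat > h.py <<'E'
import cv2,numpy as np
from rig import manip,camera
def proj(c,P):
    P=np.atleast_2d(P);T=np.linalg.inv(c["T"]);q=P@T[:3,:3].T+T[:3,3]
    return np.c_[c["cx"]-c["fx"]*q[:,0]/q[:,2],c["cy"]+c["fy"]*q[:,1]/q[:,2]]
def ray(c,uv):
    d=np.array([(uv[0]-c["cx"])/c["fx"],-(uv[1]-c["cy"])/c["fy"],-1.])
    return c["T"][:3,3],c["T"][:3,:3]@d
def onz(c,uv,z):
    o,d=ray(c,uv);return o+d*(z-o[2])/d[2]
def tri(c1,u1,c2,u2):
    o1,d1=ray(c1,u1);o2,d2=ray(c2,u2)
    s=np.linalg.lstsq(np.c_[d1,-d2],o2-o1,rcond=None)[0]
    a,b=o1+s[0]*d1,o2+s[1]*d2
    return (a+b)/2,np.linalg.norm(a-b)
E
python3 - <<'E'
from h import *
c=camera("top");p=c["pixels"][:,:,::-1].copy()
cr=p[140:260,185:345];cv2.imwrite("pics/topcrop.png",cv2.resize(cr,None,fx=5,fy=5,interpolation=cv2.INTER_NEAREST))
s=camera("side");q=s["pixels"][:,:,::-1]
cv2.imwrite("pics/sidecrop.png",cv2.resize(q[195:315,195:355],None,fx=5,fy=5,interpolation=cv2.INTER_NEAREST))
h=cv2.cvtColor(p,cv2.COLOR_BGR2HSV)
# tray: dark
m=(p.max(2)<45).astype(np.uint8);m[:, :345]=0;m[:,445:]=0;m[:160]=0;m[255:]=0
cs,_=cv2.findContours(m,cv2.RETR_EXTERNAL,cv2.CHAIN_APPROX_NONE);k=max(cs,key=cv2.contourArea)
P=np.array([onz(c,x[0]+0.0,0.012) for x in cv2.convexHull(k)])
(ce,r)=cv2.minEnclosingCircle(P[:,:2].astype(np.float32));print("tray",ce,r)
A=np.c_[2*P[:,:2],np.ones(len(P))];s_=np.linalg.lstsq(A,(P[:,:2]**2).sum(1),rcond=None)[0];print(s_[:2],np.sqrt(s_[2]+s_[:2]@s_[:2]))
E
```

```text
tray (0.500300943851471, -0.18140390515327454) 0.12264631688594818
[ 0.50026689 -0.18168533] 0.12184249851565651
```

View pics/topcrop.png

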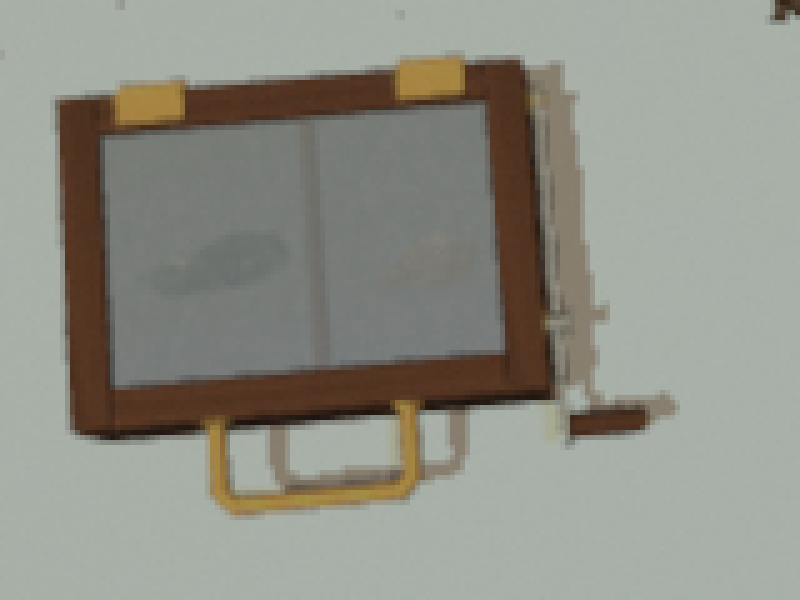

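View pics/sidecrop.png

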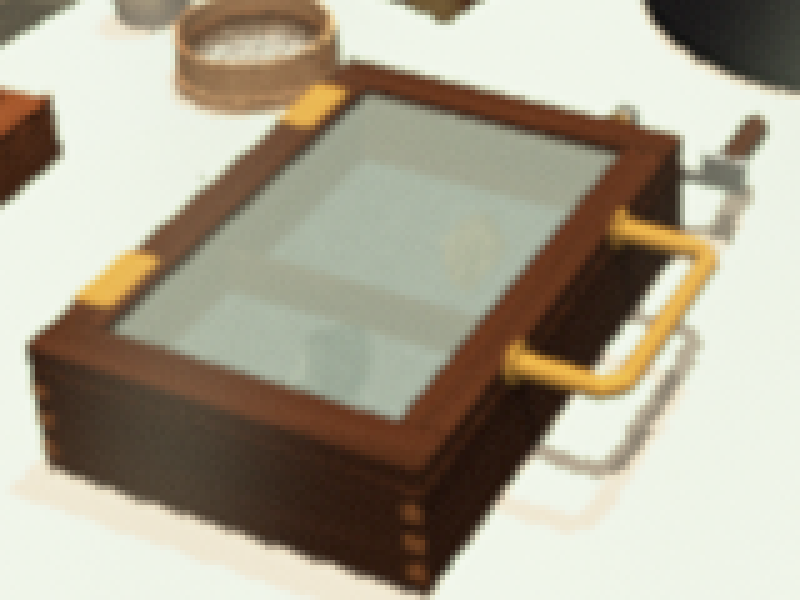

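The crops show the lid corners at crop (57,100), (525,62), (552,398) and (76,432). The handle bar runs from (235,508) to (405,490), and the knob spans (570–648, 422).

```bash
python3 - <<'E'
from h import *
np.set_printoptions(precision=4,suppress=True)
c=camera("top");s=camera("side")
U=lambda x,y:(185+x/5-.5,140+y/5-.5); S=lambda x,y:(195+x/5-.5,195+y/5-.5)
L=np.array([onz(c,U(*a),.067) for a in [(57,100),(525,62),(552,398),(76,432)]])
print(L, np.linalg.norm(L-np.roll(L,-1,0),axis=1))
ce=L.mean(0); 
y=(L[0]-L[1]+L[3]-L[2])[:2]; x=(L[0]-L[3]+L[1]-L[2])[:2]
print("centre",ce,"yaw from y",np.arctan2(-y[0],y[1]),"from x",np.arctan2(x[1],x[0]))
a=onz(c,U(222,508),.061);b=onz(c,U(412,489),.061);print("bar",a,b,(a+b)/2)
print("side bar",onz(s,S(610,385),.061),onz(s,S(710,262),.061))
print("side corners",[onz(s,S(*q),.067) for q in [(32,345),(345,65),(682,138),(425,465)]])
k=onz(c,U(570,424),.049),onz(c,U(648,418),.049);print("knob",k)
# tall stone
p=c["pixels"];cv2.imwrite("pics/tray.png",cv2.resize(p[150:260,340:480,::-1],None,fx=5,fy=5,interpolation=cv2.INTER_NEAREST))
E
```

```text
[[0.6178 0.3616 0.067 ]
 [0.6398 0.1123 0.067 ]
 [0.459  0.0954 0.067 ]
 [0.4405 0.342  0.067 ]] [0.2503 0.1816 0.2473 0.1784]
centre [0.5393 0.2278 0.067 ] yaw from y 0.0814675046225093 from x 0.10154452402967955
bar [0.4017 0.2662 0.061 ] [0.4118 0.168  0.061 ] [0.4068 0.2171 0.061 ]
side bar [0.4084 0.2638 0.061 ] [0.4121 0.1731 0.061 ]
side corners [array([0.6155, 0.3617, 0.067 ]), array([0.6416, 0.1241, 0.067 ]), array([0.4648, 0.1009, 0.067 ]), array([0.4407, 0.342 , 0.067 ])]
knob (array([0.447 , 0.0868, 0.049 ]), array([0.4503, 0.0455, 0.049 ]))
```

View pics/tray.png

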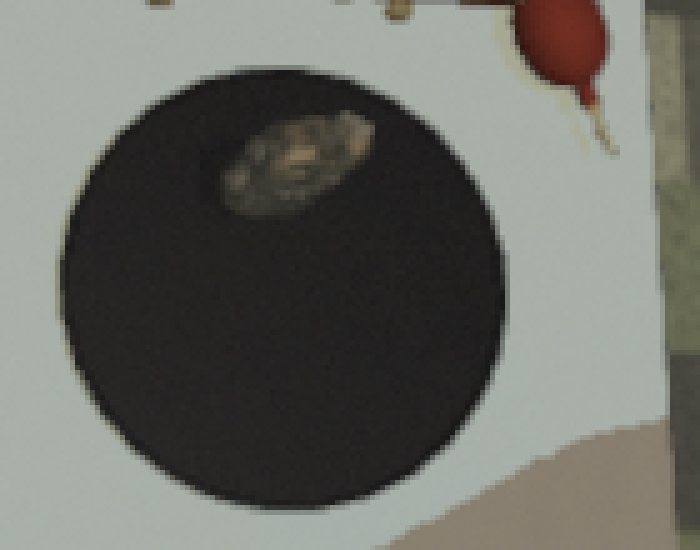

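```bash
cat >> h.py <<'E'
from scipy.spatial.transform import Rotation as R
np.set_printoptions(precision=3,suppress=True)
PSI=0.09;C0=np.array([.5395,.2275,0]);EX=np.array([np.cos(PSI),np.sin(PSI),0]);EY=np.array([-np.sin(PSI),np.cos(PSI),0])
def cw(x,y,z): return C0+x*EX+y*EY+np.array([0,0,z])
def pose():
    s=manip.read_state();q=s["eef_rot"];return s["position"],R.from_quat([q[1],q[2],q[3],q[0]]),s
def want(jaw): # tool down, tool y along world yaw `jaw`
    x=np.array([0,0,-1.]);y=np.array([np.cos(jaw),np.sin(jaw),0]);return R.from_matrix(np.c_[x,y,np.cross(x,y)])
def go(P,jaw=None):
    p,r,s=pose();
    print("t",round(s["t"],2),"p",p,"f",s["wrist_force"],"gap",round(s["finger_gap"],4),"q",s["joint_pos"])
    m=r.as_matrix();print("tool x",m[:,0],"y",m[:,1])
    print("rot units total",(r.inv()*want(jaw)).as_rotvec(degrees=True)/5 if jaw is not None else 0)
    print("travel units total now-frame",m.T@(np.array(P)-p)/.06)
    if jaw is not None: print("travel in target frame",want(jaw).as_matrix().T@(np.array(P)-p)/.06)
E
python3 - <<'E'
from h import *
print("bar",cw(-.135,0,.061))
go([.45,-.2,.3],PSI);go([.45,-.2,.3],PSI+np.pi)
E
```

```text
bar [0.405 0.215 0.061]
t 0.35 p [ 0.2   -0.539  0.242] f [-0.59   0.308  0.275] gap 0.0855 q [-1.289  0.307  1.507  0.     1.328 -0.073]
tool x [-0.  0. -1.] y [ 0.347 -0.938 -0.   ]
rot units total [-14.966  -0.004   0.004]
travel units total now-frame [-0.963 -3.851 -5.875]
travel in target frame [-0.965  4.663 -5.253]
t 0.35 p [ 0.2   -0.539  0.242] f [-0.59   0.308  0.275] gap 0.0855 q [-1.289  0.307  1.507  0.     1.328 -0.073]
tool x [-0.  0. -1.] y [ 0.347 -0.938 -0.   ]
rot units total [21.034  0.005  0.004]
travel units total now-frame [-0.963 -3.851 -5.875]
travel in target frame [-0.965 -4.663  5.253]
```

>>> {"method": "carry_out", "body": {
  "moves": [
    {"travel":[-0.14,-0.55,-0.84],"delta_rot":[0,0,0],"grip":-0.05},
    {"travel":[-0.14,-0.55,-0.84],"delta_rot":[0,0,0],"grip":-0.05},
    {"travel":[-0.14,-0.55,-0.84],"delta_rot":[0,0,0],"grip":-0.05},
    {"travel":[-0.14,-0.55,-0.84],"delta_rot":[0,0,0],"grip":-0.05},
    {"travel":[-0.14,-0.55,-0.84],"delta_rot":[0,0,0],"grip":-0.05},
    {"travel":[-0.14,-0.55,-0.84],"delta_rot":[0,0,0],"grip":-0.05},
    {"travel":[-0.14,-0.55,-0.84],"delta_rot":[0,0,0],"grip":-0.05},
    {"travel":[0,0,0],"delta_rot":[-1,0,0],"grip":-0.05},
    {"travel":[0,0,0],"delta_rot":[-1,0,0],"grip":-0.05},
    {"travel":[0,0,0],"delta_rot":[-1,0,0],"grip":-0.05},
    {"travel":[0,0,0],"delta_rot":[-1,0,0],"grip":-0.05},
    {"travel":[0,0,0],"delta_rot":[-1,0,0],"grip":-0.05},
    {"travel":[0,0,0],"delta_rot":[-1,0,0],"grip":-0.05},
    {"travel":[0,0,0],"delta_rot":[-1,0,0],"grip":-0.05}
  ]
}}

```text
t: 2.1
position: [0.4598, -0.1901, 0.3034]
eef_rot: [0.337, 0.624, 0.333, -0.621]
wrist_force: [-0.6, 0.3, -0.1]
finger_gap: 0.0401
```

```bash
python3 - <<'E'
from h import *
go([.4,.213,.15],PSI)
E
```

```text
t 2.1 p [ 0.46  -0.19   0.303] f [-0.618  0.293 -0.077] gap 0.0401 q [-0.478  0.15   1.565  0.001  1.42   0.106]
tool x [ 0.006 -0.002 -1.   ] y [ 0.834 -0.551  0.006]
rot units total [-7.719  0.008 -0.075]
travel units total now-frame [ 2.535 -4.55  -5.054]
travel in target frame [ 2.556 -0.388 -6.781]
```

>>> {"method": "carry_out", "body": {
  "moves": [
    {"travel":[0,0,0],"delta_rot":[-1,0,0],"grip":-0.05},
    {"travel":[0,0,0],"delta_rot":[-1,0,0],"grip":-0.05},
    {"travel":[0,0,0],"delta_rot":[-1,0,0],"grip":-0.05},
    {"travel":[0,0,0],"delta_rot":[-1,0,0],"grip":-0.05},
    {"travel":[0,0,0],"delta_rot":[-1,0,0],"grip":-0.05},
    {"travel":[0,0,0],"delta_rot":[-1,0,0],"grip":-0.05},
    {"travel":[0,0,0],"delta_rot":[-1,0,0],"grip":-0.05},
    {"travel":[0,0,0],"delta_rot":[-0.7,0,0],"grip":-0.05},
    {"travel":[0.25,-0.05,-0.95],"delta_rot":[0,0,0],"grip":-0.05},
    {"travel":[0.25,-0.05,-0.95],"delta_rot":[0,0,0],"grip":-0.05},
    {"travel":[0.25,-0.05,-0.95],"delta_rot":[0,0,0],"grip":-0.05},
    {"travel":[0.25,-0.05,-0.95],"delta_rot":[0,0,0],"grip":-0.05},
    {"travel":[0.25,-0.05,-0.95],"delta_rot":[0,0,0],"grip":-0.05},
    {"travel":[0.25,-0.05,-0.95],"delta_rot":[0,0,0],"grip":-0.05},
    {"travel":[0.25,-0.05,-0.95],"delta_rot":[0,0,0],"grip":-0.05},
    {"travel":[0,0,0],"delta_rot":[0,0,0],"grip":-0.05}
  ]
}}

```text
t: 4.1
position: [0.3973, 0.2141, 0.1951]
eef_rot: [0.531, 0.475, 0.521, -0.469]
wrist_force: [-0.2, -0.8, 0.3]
finger_gap: 0.0405
```

```bash
python3 - <<'E'
from h import *
go([.406,.216,.053],PSI)
c=camera("wrist");cv2.imwrite("pics/w1.png",c["pixels"][:,:,::-1])
print(c["T"],c["T"][:3,3])
E
```

```text
t 4.1 p [0.397 0.214 0.195] f [-0.213 -0.801  0.267] gap 0.0405 q [ 0.408  0.174  1.829 -0.011  1.125  0.305]
tool x [ 0.016 -0.003 -1.   ] y [0.994 0.108 0.016]
rot units total [ 0.205  0.056 -0.183]
travel units total now-frame [ 2.37   0.11  -0.028]
travel in target frame [ 2.368  0.147 -0.019]
[[ 0.994 -0.098 -0.051  0.386]
 [ 0.109  0.941  0.32   0.297]
 [ 0.016 -0.324  0.946  0.327]
 [ 0.     0.     0.     1.   ]] [0.386 0.297 0.327]
```

View pics/w1.png

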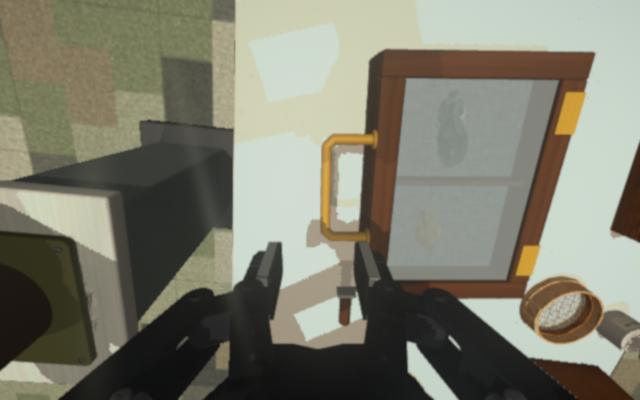

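The wrist view shows the handle bar from about (327,142) to (327,235), the lid's far edge from (594,52) to (524,297), and the knob at (345,312).

```bash
python3 - <<'E'
from h import *
c=camera("wrist")
for uv in [(327,145),(327,188),(327,231)]: print("bar",onz(c,uv,.061))
L=np.array([onz(c,uv,.067) for uv in [(387,52),(594,52),(524,297)]]);print(L,np.linalg.norm(L[1]-L[0]),np.linalg.norm(L[2]-L[1]))
d=L[1]-L[2];print(np.arctan2(-d[0],d[1]))
print("knob",onz(c,(345,323),.049),onz(c,(345,297),.049), "pred",cw(-.109,-.155,.049))
go([.407,.216,.053],.09)
E
```

```text
bar [0.404 0.258 0.061]
bar [0.409 0.216 0.061]
bar [0.415 0.169 0.061]
[[0.445 0.34  0.067]
 [0.618 0.359 0.067]
 [0.645 0.113 0.067]] 0.17483471998523317 0.24782440804349287
0.10736572941082738
knob [0.453 0.042 0.049] [0.448 0.08  0.049] pred [0.445 0.063 0.049]
t 4.2 p [0.398 0.211 0.196] f [ 0.113  0.586 -0.454] gap 0.0404 q [ 0.403  0.173  1.829 -0.012  1.126  0.303]
tool x [ 0.018 -0.004 -1.   ] y [0.994 0.104 0.017]
rot units total [ 0.165  0.071 -0.199]
travel units total now-frame [ 2.384  0.108 -0.08 ]
travel in target frame [ 2.382  0.148 -0.067]
```

>>> {"method": "carry_out", "body": {
  "moves": [
    {"travel":[0.6,0.05,-0.03],"delta_rot":[0.15,0.07,-0.2],"grip":-0.05},
    {"travel":[0.6,0.05,-0.02],"delta_rot":[0,0,0],"grip":-0.05},
    {"travel":[0.5,0.03,0],"delta_rot":[0,0,0],"grip":-0.05},
    {"travel":[0.4,0,0],"delta_rot":[0,0,0],"grip":-0.05},
    {"travel":[0.2,0,0],"delta_rot":[0,0,0],"grip":-0.05},
    {"travel":[0,0,0],"delta_rot":[0,0,0],"grip":-0.05}
  ]
}}

```text
t: 4.95
position: [0.4148, 0.2073, 0.0588]
eef_rot: [0.521, 0.483, 0.517, -0.477]
wrist_force: [-0.1, -0.3, -0.3]
finger_gap: 0.0403
```

```bash
sed -i 's/^PSI=0.09;C0=np.array(\[.5395,.2275,0\])/PSI=0.097;C0=np.array([.5415,.229,0])/' h.py; python3 - <<'E'
from h import *
go(cw(-.135,0,.053),PSI)
c=camera("wrist");cv2.imwrite("pics/w2.png",c["pixels"][:,:,::-1])
E
```

```text
t 4.95 p [0.415 0.207 0.059] f [-0.087 -0.273 -0.327] gap 0.0403 q [ 0.374  0.384  1.976 -0.004  0.772  0.299]
tool x [ 0.01   0.001 -1.   ] y [0.997 0.078 0.01 ]
rot units total [-0.218 -0.005 -0.12 ]
travel units total now-frame [ 0.096 -0.117 -0.154]
travel in target frame [ 0.097 -0.113 -0.156]
```

View pics/w2.png

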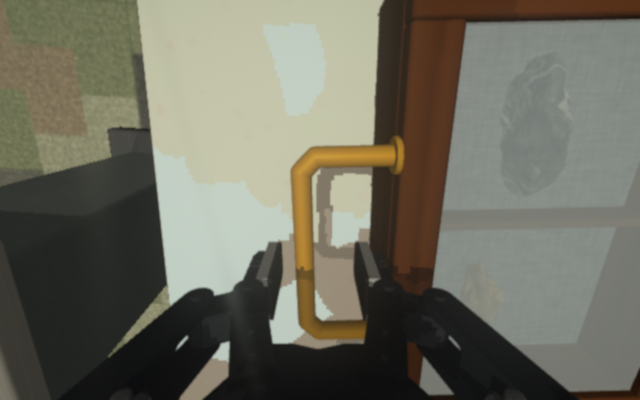

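The bar (column 305) lies between the pads (270 and 365), slightly left of the middle and toward the near end of the bow. I'll correct that and close.

>>> {"method": "carry_out", "body": {
  "moves": [
    {"travel":[0.1,-0.12,-0.16],"delta_rot":[-0.2,0,-0.12],"grip":-0.05},
    {"travel":[0,0,0],"delta_rot":[0,0,0],"grip":-0.05},
    {"travel":[0,0,0],"delta_rot":[0,0,0],"grip":-1},
    {"travel":[0,0,0],"delta_rot":[0,0,0],"grip":-1},
    {"travel":[0,0,0],"delta_rot":[0,0,0],"grip":-1},
    {"travel":[0,0,0],"delta_rot":[0,0,0],"grip":-1}
  ]
}}

```text
t: 5.75
position: [0.4067, 0.2177, 0.0553]
eef_rot: [0.524, 0.476, 0.524, -0.474]
wrist_force: [0.3, 0.5, -1.2]
finger_gap: 0.0078
```

```bash
cat >> h.py <<'E'
def lid(th,dz=-.008): 
    return cw(.09-.225*np.cos(th),0,.061+.225*np.sin(th)+dz)
E
python3 - <<'E'
from h import *
go(lid(0),PSI)
th=np.linspace(0,1.70,15);D=np.array([lid(b)-lid(a) for a,b in zip(th,th[1:])])/.06
print(D@want(PSI).as_matrix())
E
```

```text
t 5.75 p [0.407 0.218 0.055] f [ 0.31   0.475 -1.211] gap 0.0078 q [0.399 0.39  1.979 0.001 0.769 0.301]
tool x [ 0.002  0.002 -1.   ] y [0.995 0.097 0.003]
rot units total [ 0.004 -0.021 -0.029]
travel units total now-frame [0.038 0.004 0.03 ]
travel in target frame [0.038 0.004 0.03 ]
[[-0.454  0.028  0.   ]
 [-0.448  0.082  0.   ]
 [-0.434  0.136 -0.   ]
 [-0.415  0.188  0.   ]
 [-0.389  0.236 -0.   ]
 [-0.357  0.282 -0.   ]
 [-0.321  0.323  0.   ]
 [-0.279  0.359  0.   ]
 [-0.233  0.391  0.   ]
 [-0.184  0.416 -0.   ]
 [-0.133  0.435  0.   ]
 [-0.079  0.448  0.   ]
 [-0.024  0.454  0.   ]
 [ 0.031  0.454  0.   ]]
```

>>> {"method": "carry_out", "body": {
  "moves": [
    {"travel":[-0.45,0.03,0],"delta_rot":[0,0,0],"grip":-1},
    {"travel":[-0.45,0.08,0],"delta_rot":[0,0,0],"grip":-1},
    {"travel":[-0.43,0.14,0],"delta_rot":[0,0,0],"grip":-1},
    {"travel":[-0.42,0.19,0],"delta_rot":[0,0,0],"grip":-1}
  ]
}}

```text
t: 6.25
position: [0.4312, 0.2201, 0.1599]
eef_rot: [0.522, 0.475, 0.525, -0.476]
wrist_force: [4.1, 1.6, -7.2]
finger_gap: 0.0077
```

```bash
python3 - <<'E'
from h import *
p,r,s=pose();d=p-cw(.09,0,.053);th=np.arctan2(d[2],-d@EX);print("theta",th,"rad",np.hypot(d[2],d@EX),"lat",d@EY)
go(lid(.73),PSI)
c=camera("side");cv2.imwrite("pics/s3.png",c["pixels"][:,:,::-1])
E
```

```text
theta 0.4894817119794369 rad 0.22732797223706072 lat 0.001805025330164546
t 6.25 p [0.431 0.22  0.16 ] f [ 4.052  1.611 -7.155] gap 0.0077 q [0.383 0.267 1.805 0.003 1.074 0.284]
tool x [-0.004  0.001 -1.   ] y [ 0.995  0.097 -0.004]
rot units total [-0.001 -0.019  0.048]
travel units total now-frame [-0.722  0.547  0.029]
travel in target frame [-0.719  0.55   0.03 ]
```

View pics/s3.png

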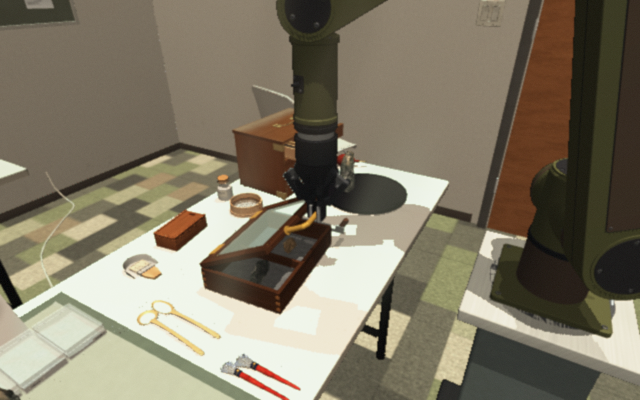

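The lid is rising with the bar in the grip, at θ≈0.49. I'll continue along the arc.

>>> {"method": "carry_out", "body": {
  "moves": [
    {"travel":[-0.39,0.23,0.02],"delta_rot":[0,0,0],"grip":-1},
    {"travel":[-0.37,0.26,0.01],"delta_rot":[0,0,0],"grip":-1},
    {"travel":[-0.34,0.3,0],"delta_rot":[0,0,0],"grip":-1},
    {"travel":[-0.3,0.34,0],"delta_rot":[0,0,0],"grip":-1},
    {"travel":[-0.26,0.37,0],"delta_rot":[0,0,0],"grip":-1}
  ]
}}

```text
t: 6.92
position: [0.5263, 0.2294, 0.2595]
eef_rot: [0.522, 0.477, 0.525, -0.474]
wrist_force: [6.3, 2.5, -17.8]
finger_gap: 0.0077
```

```bash
cat > lid.py <<'E'
from h import *
import sys
p,r,s=pose();d=p-cw(.09,0,.053);th=np.arctan2(d[2],-d@EX);print("theta",th,"rad",np.hypot(d[2],d@EX),"lat",d@EY,s["wrist_force"])
T=np.linspace(th,1.70,7);P=np.array([lid(a) for a in T]);P[0]=p
print(np.diff(P,axis=0)/.06@want(PSI).as_matrix())
E
python3 lid.py
```

```text
theta 1.0999088511947084 rad 0.23173028330751658 lat 0.0018532983143066614 [  6.276   2.534 -17.751]
[[-0.053  0.393  0.031]
 [-0.118  0.356  0.   ]
 [-0.082  0.366 -0.   ]
 [-0.045  0.372 -0.   ]
 [-0.008  0.375 -0.   ]
 [ 0.03   0.374  0.   ]]
```

>>> {"method": "carry_out", "body": {
  "moves": [
    {"travel":[-0.05,0.39,0.02],"delta_rot":[0,0,0],"grip":-1},
    {"travel":[-0.11,0.36,0],"delta_rot":[0,0,0],"grip":-1},
    {"travel":[-0.08,0.36,0],"delta_rot":[0,0,0],"grip":-1}
  ]
}}

```text
t: 7.3
position: [0.5893, 0.2355, 0.2808]
eef_rot: [0.52, 0.476, 0.528, -0.474]
wrist_force: [-1.5, -0.1, 3.6]
finger_gap: 0.0079
```

```bash
python3 lid.py
```

```text
theta 1.3894035013480446 rad 0.23160310744778576 lat 0.0018607969422903738 [-1.54  -0.1    3.644]
[[ 0.078  0.212  0.031]
 [-0.02   0.193 -0.   ]
 [-0.01   0.194 -0.   ]
 [-0.     0.194  0.   ]
 [ 0.01   0.194  0.   ]
 [ 0.02   0.193 -0.   ]]
```

>>> {"method": "carry_out", "body": {
  "moves": [
    {"travel":[-0.02,0.25,0.01],"delta_rot":[0,0,0],"grip":-1},
    {"travel":[-0.02,0.25,0],"delta_rot":[0,0,0],"grip":-1},
    {"travel":[0.01,0.25,0],"delta_rot":[0,0,0],"grip":-1},
    {"travel":[0.02,0.2,0],"delta_rot":[0,0,0],"grip":-1}
  ]
}}

```text
t: 7.8
position: [0.6482, 0.2414, 0.2841]
eef_rot: [0.52, 0.477, 0.528, -0.473]
wrist_force: [0.2, 0.2, 2.1]
finger_gap: 0.0075
```

```bash
python3 lid.py
```

```text
theta 1.6459867327027697 rad 0.2317887103951528 lat 0.0019815197224873583 [0.245 0.177 2.111]
[[ 0.116  0.025  0.033]
 [ 0.003  0.034 -0.   ]
 [ 0.003  0.034  0.   ]
 [ 0.004  0.034 -0.   ]
 [ 0.004  0.034 -0.   ]
 [ 0.004  0.033  0.   ]]
```

>>> {"method": "carry_out", "body": {
  "moves": [
    {"travel":[0.01,0.12,0],"delta_rot":[0,0,0],"grip":-1},
    {"travel":[0.01,0.12,0],"delta_rot":[0,0,0],"grip":-1},
    {"travel":[0.01,0.05,0],"delta_rot":[0,0,0],"grip":-1}
  ]
}}

```text
t: 8.18
position: [0.6618, 0.2427, 0.2825]
eef_rot: [0.517, 0.474, 0.53, -0.476]
wrist_force: [-12.4, -2.3, 12.5]
finger_gap: 0.0072
```

```bash
python3 lid.py;python3 - <<'E'
from h import *
c=camera("side");cv2.imwrite("pics/s4.png",c["pixels"][:,:,::-1])
E
```

```text
theta 1.7051033924376569 rad 0.2316308401855268 lat 0.0019941069912859863 [-12.443  -2.278  12.516]
[[ 0.109 -0.018  0.033]
 [-0.    -0.003 -0.   ]
 [-0.    -0.003 -0.   ]
 [-0.    -0.003  0.   ]
 [-0.    -0.003  0.   ]
 [-0.    -0.003  0.   ]]
```

View pics/s4.png

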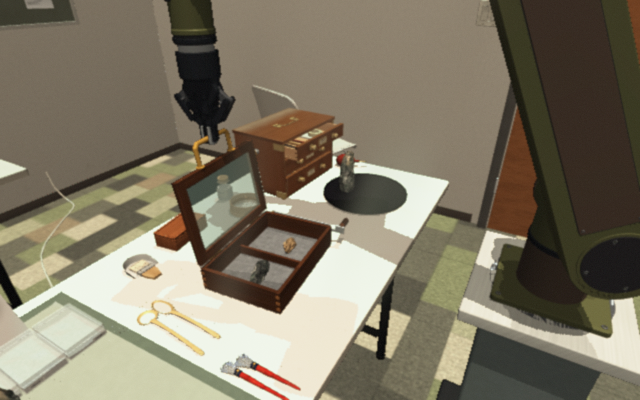

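The side view shows the lid upright and back against its stop, with the grey stone in the left bay and the brown rock in the right. I'll ease off, release and rise.

>>> {"method": "carry_out", "body": {
  "moves": [
    {"travel":[0.03,-0.03,0],"delta_rot":[0,0,0],"grip":-1},
    {"travel":[0,0,0],"delta_rot":[0,0,0],"grip":-0.4},
    {"travel":[0,0,0],"delta_rot":[0,0,0],"grip":-0.4},
    {"travel":[0,0,0],"delta_rot":[0,0,0],"grip":-0.4},
    {"travel":[-0.3,0,0],"delta_rot":[0,0,0],"grip":-0.4},
    {"travel":[-0.6,0,0],"delta_rot":[0,0,0],"grip":-0.4},
    {"travel":[-0.4,0,0],"delta_rot":[0,0,0],"grip":-0.2}
  ]
}}

```text
t: 9.1
position: [0.6609, 0.2412, 0.3557]
eef_rot: [0.516, 0.472, 0.531, -0.478]
wrist_force: [-0.4, 0.4, 0.5]
finger_gap: 0.0341
```

```bash
python3 - <<'E'
from h import *
c=camera("side");cv2.imwrite("pics/s5.png",cv2.resize(c["pixels"][100:320,160:400,::-1],None,fx=2.5,fy=2.5))
c=camera("top");cv2.imwrite("pics/t5.png",cv2.resize(c["pixels"][100:260,185:345,::-1],None,fx=3.5,fy=3.5))
go(cw(-.109,-.158,.19),PSI)
E
```

```text
t 9.2 p [0.662 0.241 0.358] f [-0.233 -0.263  0.559] gap 0.034 q [0.283 0.45  0.996 0.014 1.709 0.187]
tool x [-0.017  0.009 -1.   ] y [ 0.995  0.098 -0.016]
rot units total [ 0.008 -0.121  0.187]
travel units total now-frame [ 2.826 -3.791  2.673]
travel in target frame [ 2.792 -3.835  2.646]
```

View pics/s5.png

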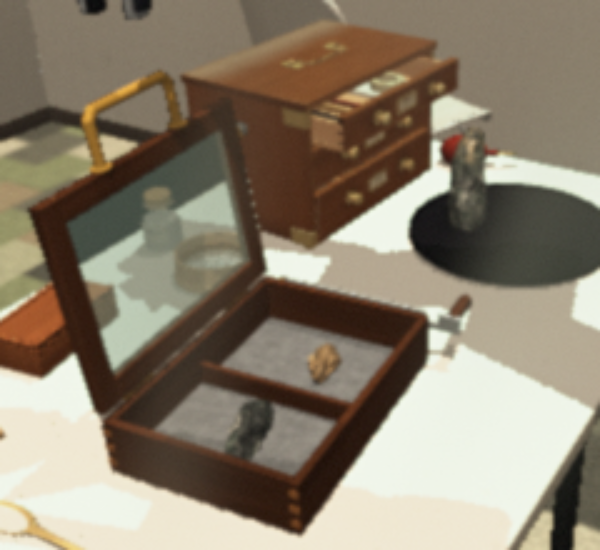

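View pics/t5.png

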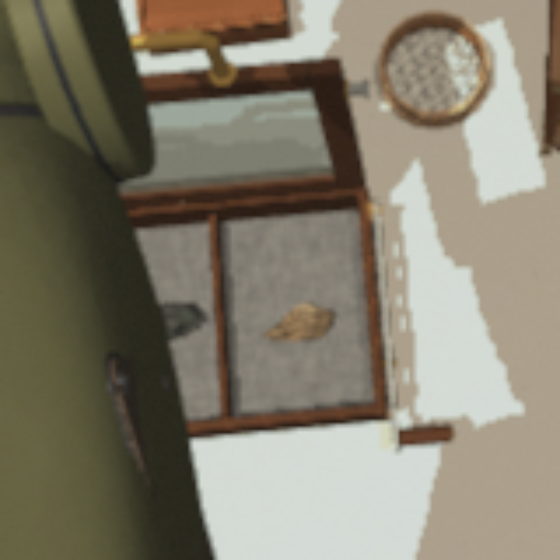

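The lid stays open on its own and the knob is clear, at (425,434) in the top crop. Next I move above the knob.

>>> {"method": "carry_out", "body": {
  "moves": [
    {"travel":[0.1,-0.77,0.53],"delta_rot":[0,-0.1,0.19],"grip":0},
    {"travel":[0.6,-0.77,0.53],"delta_rot":[0,0,0],"grip":0},
    {"travel":[0.7,-0.77,0.53],"delta_rot":[0,0,0],"grip":0},
    {"travel":[0.7,-0.77,0.53],"delta_rot":[0,0,0],"grip":0},
    {"travel":[0.7,-0.7,0.53],"delta_rot":[0,0,0],"grip":0},
    {"travel":[0,0,0],"delta_rot":[0,0,0],"grip":0}
  ]
}}

```text
t: 9.95
position: [0.4567, 0.0723, 0.1922]
eef_rot: [0.521, 0.471, 0.528, -0.478]
wrist_force: [0.9, 0.8, -0.4]
finger_gap: 0.0429
```

```bash
python3 - <<'E'
from h import *
c=camera("wrist");cv2.imwrite("pics/w6.png",c["pixels"][:,:,::-1])
go(cw(-.109,-.158,.041),PSI)
E
```

```text
t 10.0 p [0.461 0.073 0.194] f [ 0.389 -0.245  0.537] gap 0.0425 q [ 0.066  0.206  1.787  0.001  1.155 -0.034]
tool x [-0.006  0.001 -1.   ] y [ 0.995  0.1   -0.006]
rot units total [ 0.031 -0.017  0.071]
travel units total now-frame [ 2.559 -0.222  0.182]
travel in target frame [ 2.557 -0.237  0.179]
```

View pics/w6.png

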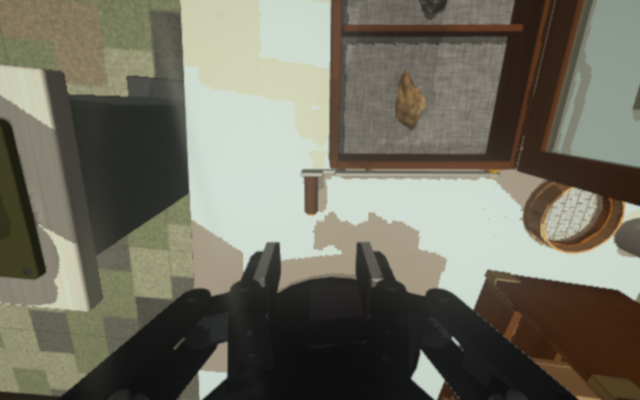

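The wrist view shows the knob from (311,177) to (311,214).

```bash
python3 - <<'E'
from h import *
c=camera("wrist")
for v in (177,195,214):
    P=onz(c,(311,v),.049);print(P,"case",(P-C0)@EX,(P-C0)@EY)
s=camera("wrist")
go(cw(-.109,-.158,.041),PSI)
# case right wall front/back corners
for uv in [(331,169),(516,168)]:
    P=onz(c,uv,.055);print("corner",P,"case",(P-C0)@EX,(P-C0)@EY)
E
```

```text
[0.453 0.084 0.049] case -0.10220620625554397 -0.1356557788074463
[0.455 0.065 0.049] case -0.10227991896995217 -0.1548339162606078
[0.457 0.044 0.049] case -0.10236121519337746 -0.1759850861746206
t 10.1 p [0.468 0.075 0.198] f [1.153 0.508 0.511] gap 0.0431 q [ 0.068  0.206  1.777  0.002  1.154 -0.034]
tool x [ 0.004  0.002 -1.   ] y [0.995 0.101 0.004]
rot units total [ 0.045 -0.017 -0.043]
travel units total now-frame [ 2.61  -0.352  0.192]
travel in target frame [ 2.612 -0.341  0.19 ]
corner [0.472 0.096 0.055] case -0.0823486380933902 -0.12593841834590358
corner [0.651 0.115 0.055] case 0.09840536435827538 -0.12402341970280328
```

>>> {"method": "carry_out", "body": {
  "moves": [
    {"travel":[1,-0.33,0.18],"delta_rot":[0,0,0],"grip":0},
    {"travel":[0,0,0],"delta_rot":[0,0,0],"grip":0},
    {"travel":[0,0,0],"delta_rot":[0,0,0],"grip":0}
  ]
}}

```text
t: 10.48
position: [0.4578, 0.0639, 0.1412]
eef_rot: [0.529, 0.478, 0.522, -0.469]
wrist_force: [0.1, -0.9, 1.0]
finger_gap: 0.0424
```

```bash
python3 - <<'E'
from h import *
print(manip.read_state()["qd"])
c=camera("wrist");cv2.imwrite("pics/w7.png",c["pixels"][:,:,::-1])
go(cw(-.109,-.158,.041),PSI)
np.save("Tw7.npy",c["T"])
E
```

```text
[0.004 0.017 0.042 0.    0.029 0.   ]
t 10.53 p [0.457 0.064 0.141] f [-0.579  0.265 -0.013] gap 0.0424 q [ 0.046  0.254  1.888  0.003  0.986 -0.059]
tool x [ 0.014  0.003 -1.   ] y [0.995 0.103 0.014]
rot units total [ 0.07  -0.017 -0.162]
travel units total now-frame [ 1.662 -0.167  0.033]
travel in target frame [ 1.664 -0.143  0.031]
```

View pics/w7.png

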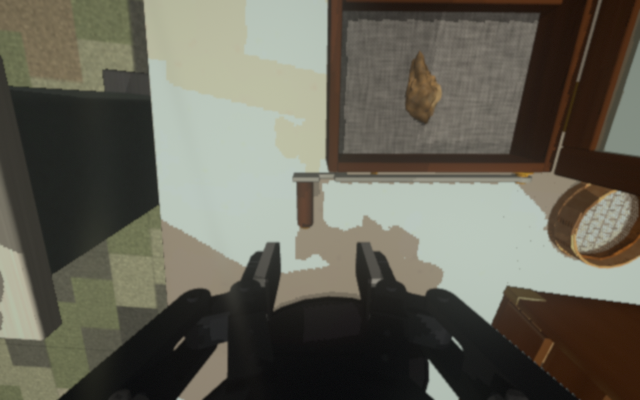

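```bash
python3 - <<'E'
from h import *
c=camera("wrist")
for uv,z in [((305,180),.049),((305,227),.049),((328,172),.055),((549,170),.055)]:
    P=onz(c,uv,z);print(P,"case",(P-C0)@EX,(P-C0)@EY)
go(cw(-.107,-.158,.041),PSI)
E
```

```text
[0.446 0.086 0.049] case -0.10937463757225546 -0.1334048653131058
[0.449 0.044 0.049] case -0.10968181993518725 -0.17551561482393835
[0.463 0.096 0.055] case -0.09094267551328943 -0.12521003441856685
[0.639 0.115 0.055] case 0.08580543570075387 -0.12293010160619794
t 10.57 p [0.457 0.064 0.141] f [-0.464 -0.372  0.447] gap 0.0428 q [ 0.046  0.254  1.888  0.003  0.986 -0.059]
tool x [ 0.014  0.003 -1.   ] y [0.995 0.103 0.014]
rot units total [ 0.071 -0.016 -0.165]
travel units total now-frame [ 1.664 -0.131  0.033]
travel in target frame [ 1.666 -0.107  0.031]
```

After settling, the views agree with the model: knob at case (-0.109, -0.155). I'll descend.

>>> {"method": "carry_out", "body": {
  "moves": [
    {"travel":[0.6,-0.1,0.03],"delta_rot":[0.05,0,-0.16],"grip":0},
    {"travel":[0.5,-0.04,0],"delta_rot":[0,0,0],"grip":0},
    {"travel":[0.4,0,0],"delta_rot":[0,0,0],"grip":0},
    {"travel":[0.1,0,0],"delta_rot":[0,0,0],"grip":0},
    {"travel":[0,0,0],"delta_rot":[0,0,0],"grip":0}
  ]
}}

```text
t: 11.2
position: [0.4627, 0.0635, 0.0496]
eef_rot: [0.53, 0.48, 0.52, -0.468]
wrist_force: [-1.3, -0.8, -0.1]
finger_gap: 0.0429
```

```bash
python3 - <<'E'
from h import *
go(cw(-.109,-.158,.041),PSI)
E
```

```text
t 11.2 p [0.463 0.063 0.05 ] f [-1.294 -0.827 -0.058] gap 0.0429 q [ 0.045  0.399  1.987  0.002  0.734 -0.058]
tool x [ 0.021  0.003 -1.   ] y [0.995 0.101 0.021]
rot units total [ 0.046 -0.005 -0.244]
travel units total now-frame [ 0.139 -0.246  0.014]
travel in target frame [ 0.144 -0.243  0.014]
```

>>> {"method": "carry_out", "body": {
  "moves": [
    {"travel":[0.1,-0.24,0.01],"delta_rot":[0.04,0,-0.24],"grip":0},
    {"travel":[0,0,0],"delta_rot":[0,0,0],"grip":0}
  ]
}}

```text
t: 11.45
position: [0.4493, 0.0615, 0.0447]
eef_rot: [0.524, 0.476, 0.523, -0.474]
wrist_force: [0.3, 0.2, 0.7]
finger_gap: 0.0425
```

```bash
python3 - <<'E'
from h import *
go(cw(-.109,-.158,.041),PSI)
c=camera("wrist");cv2.imwrite("pics/w8.png",c["pixels"][:,:,::-1])
E
```

```text
t 11.45 p [0.449 0.062 0.045] f [0.251 0.201 0.733] gap 0.0425 q [ 0.043  0.401  2.006  0.001  0.732 -0.055]
tool x [ 0.002  0.    -1.   ] y [0.995 0.097 0.003]
rot units total [ 0.006 -0.003 -0.029]
travel units total now-frame [ 0.061 -0.016  0.004]
travel in target frame [ 0.061 -0.016  0.004]
```

View pics/w8.png

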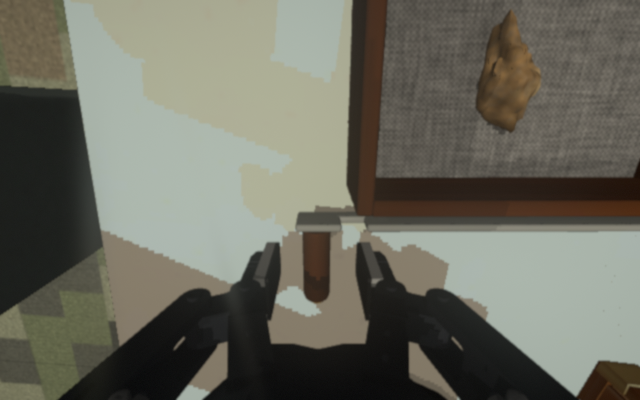

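The knob (column 316) sits in the middle between the pads. I'll close on it.

>>> {"method": "carry_out", "body": {
  "moves": [
    {"travel":[0.06,0,0],"delta_rot":[0,0,0],"grip":0},
    {"travel":[0,0,0],"delta_rot":[0,0,0],"grip":-1},
    {"travel":[0,0,0],"delta_rot":[0,0,0],"grip":-1},
    {"travel":[0,0,0],"delta_rot":[0,0,0],"grip":-1},
    {"travel":[0,0,0],"delta_rot":[0,0,0],"grip":-1}
  ]
}}

```text
t: 12.12
position: [0.4484, 0.0613, 0.0422]
eef_rot: [0.524, 0.476, 0.523, -0.475]
wrist_force: [-0.1, 0.2, -0.4]
finger_gap: 0.0118
```

```bash
cat > stay.py <<'E'
from h import *
r0=.179
p,r,s=pose();d=p-cw(.07,-.158,.041);th=np.arctan2(d[2],-d@EX);print("theta",th,"rad",np.hypot(d[2],d@EX),"lat",d@EY,s["wrist_force"],s["finger_gap"])
f=lambda a:cw(.07-r0*np.cos(a),-.158,.041+r0*np.sin(a))
T=np.linspace(th,1.82,max(3,int((1.82-th)/.12)));P=np.array([f(a) for a in T]);P[0]=p
print(np.c_[np.diff(P,axis=0)/.06@want(PSI).as_matrix()])
E
python3 stay.py
```

```text
theta 0.006588683999609148 rad 0.1788585131467252 lat 0.00012762618537958133 [-0.13   0.199 -0.418] 0.01181122379838562
[[-0.385  0.025  0.002]
 [-0.378  0.077 -0.   ]
 [-0.365  0.125  0.   ]
 [-0.346  0.171  0.   ]
 [-0.321  0.215 -0.   ]
 [-0.291  0.254 -0.   ]
 [-0.255  0.29   0.   ]
 [-0.216  0.32  -0.   ]
 [-0.173  0.345  0.   ]
 [-0.126  0.365 -0.   ]
 [-0.078  0.378  0.   ]
 [-0.029  0.385  0.   ]
 [ 0.021  0.386 -0.   ]
 [ 0.071  0.38   0.   ]]
```

>>> {"method": "carry_out", "body": {
  "moves": [
    {"travel":[-0.38,0.02,0],"delta_rot":[0,0,0],"grip":-1},
    {"travel":[-0.38,0.08,0],"delta_rot":[0,0,0],"grip":-1},
    {"travel":[-0.36,0.12,0],"delta_rot":[0,0,0],"grip":-1},
    {"travel":[-0.35,0.17,0],"delta_rot":[0,0,0],"grip":-1}
  ]
}}

```text
t: 12.62
position: [0.4695, 0.0634, 0.1298]
eef_rot: [0.523, 0.473, 0.525, -0.476]
wrist_force: [3.3, 0.9, -6.0]
finger_gap: 0.0118
```

```bash
python3 stay.py
```

```text
theta 0.5130115528375689 rad 0.1810100014526976 lat 0.0001851563800952786 [ 3.329  0.852 -6.029] 0.011798040122011688
[[-0.344  0.268  0.003]
 [-0.322  0.289 -0.   ]
 [-0.277  0.333  0.   ]
 [-0.226  0.369 -0.   ]
 [-0.17   0.398  0.   ]
 [-0.111  0.418  0.   ]
 [-0.049  0.43  -0.   ]
 [ 0.014  0.433 -0.   ]
 [ 0.076  0.426  0.   ]]
```

>>> {"method": "carry_out", "body": {
  "moves": [
    {"travel":[-0.33,0.27,0],"delta_rot":[0,0,0],"grip":-1},
    {"travel":[-0.3,0.3,0],"delta_rot":[0,0,0],"grip":-1},
    {"travel":[-0.25,0.33,0],"delta_rot":[0,0,0],"grip":-1},
    {"travel":[-0.2,0.36,0],"delta_rot":[0,0,0],"grip":-1}
  ]
}}

```text
t: 13.12
position: [0.5216, 0.0685, 0.192]
eef_rot: [0.511, 0.459, 0.538, -0.49]
wrist_force: [-17.0, -2.1, 18.0]
finger_gap: 0.0117
```

```bash
python3 stay.py
```

```text
theta 0.9616090521134946 rad 0.18416448751409392 lat 0.0001508207205943203 [-17.024  -2.126  17.979] 0.011717113113648063
[[-0.148  0.416  0.003]
 [-0.164  0.394 -0.   ]
 [-0.106  0.413 -0.   ]
 [-0.046  0.424  0.   ]
 [ 0.015  0.426 -0.   ]
 [ 0.075  0.42   0.   ]]
```

```bash
python3 - <<'E'
from h import *
go(cw(0,0,0),PSI);print(manip.read_state()["wrist_torque"])
c=camera("side");cv2.imwrite("pics/s9.png",cv2.resize(c["pixels"][40:320,160:400,::-1],None,fx=2.1,fy=2.1))
c=camera("wrist");cv2.imwrite("pics/w9.png",c["pixels"][:,:,::-1])
E
python3 stay.py
```

```text
t 13.12 p [0.522 0.068 0.192] f [-17.024  -2.126  17.979] gap 0.0117 q [ 0.053  0.313  1.638 -0.004  1.25  -0.046]
tool x [-0.058 -0.007 -0.998] y [ 0.993  0.1   -0.058]
rot units total [0.035 0.015 0.668]
travel units total now-frame [ 3.157  0.783 -2.633]
travel in target frame [ 3.201  0.59  -2.631]
[-0.574  3.488  0.064]
theta 0.9734151735184832 rad 0.1841715503441158 lat 0.0001331490335290893 [-17.387  -1.832  20.345] 0.0114757604041897
[[-0.14   0.412  0.002]
 [-0.158  0.39   0.   ]
 [-0.102  0.408 -0.   ]
 [-0.043  0.418  0.   ]
 [ 0.016  0.42  -0.   ]
 [ 0.075  0.414  0.   ]]
```

View pics/s9.png

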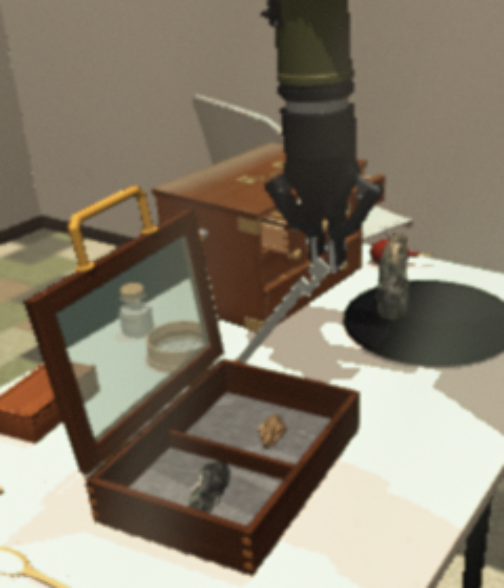

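View pics/w9.png

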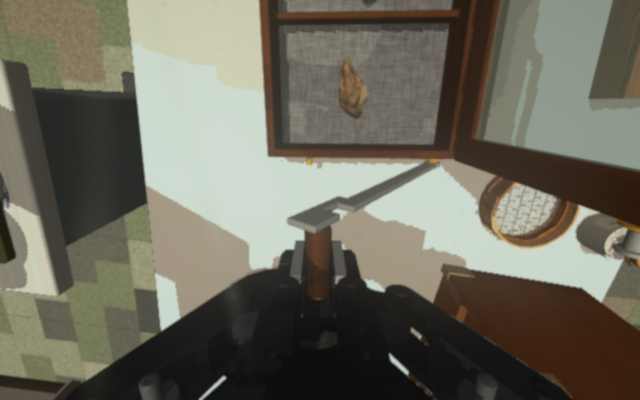

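>>> {"method": "carry_out", "body": {
  "moves": [
    {"travel":[0,0,0],"delta_rot":[0,0,0],"grip":-1}
  ]
}}

```text
t: 13.35
position: [0.5219, 0.0686, 0.1929]
eef_rot: [0.511, 0.459, 0.538, -0.49]
wrist_force: [6.1, 1.8, -13.3]
finger_gap: 0.0118
```

```bash
python3 stay.py
```

```text
theta 0.9654774108512154 rad 0.18468970042900462 lat 0.00023857260229789742 [  6.126   1.797 -13.291] 0.01180254031445191
[[-0.138  0.419  0.004]
 [-0.162  0.392 -0.   ]
 [-0.105  0.411  0.   ]
 [-0.045  0.422  0.   ]
 [ 0.015  0.424  0.   ]
 [ 0.075  0.418  0.   ]]
```

>>> {"method": "carry_out", "body": {
  "moves": [
    {"travel":[-0.1,0.25,0],"delta_rot":[0,0,0.2],"grip":-1},
    {"travel":[-0.13,0.27,0],"delta_rot":[0,0,0.2],"grip":-1},
    {"travel":[-0.1,0.28,0],"delta_rot":[0,0,0.2],"grip":-1}
  ]
}}

```text
t: 13.72
position: [0.5548, 0.0717, 0.2129]
eef_rot: [0.516, 0.464, 0.533, -0.485]
wrist_force: [-10.2, -0.9, 16.9]
finger_gap: 0.0118
```

```bash
python3 stay.py; python3 -c "
from h import *
go(cw(0,0,0),PSI)"
```

```text
theta 1.1739786135522567 rad 0.18633075879834915 lat 0.00015342050599861896 [-10.215  -0.883  16.925] 0.011799702099801397
[[-0.037  0.505  0.003]
 [-0.074  0.476 -0.   ]
 [ 0.003  0.481 -0.   ]
 [ 0.081  0.474 -0.   ]]
t 13.72 p [0.555 0.072 0.213] f [-10.215  -0.883  16.925] gap 0.0118 q [ 0.056  0.328  1.554 -0.004  1.297 -0.044]
tool x [-0.037 -0.006 -0.999] y [ 0.994  0.101 -0.038]
rot units total [0.045 0.027 0.433]
travel units total now-frame [ 3.537  0.178 -2.639]
travel in target frame [ 3.548  0.034 -2.631]
```

>>> {"method": "carry_out", "body": {
  "moves": [
    {"travel":[-0.1,0.35,0],"delta_rot":[0,0,0.2],"grip":-1},
    {"travel":[-0.07,0.36,0],"delta_rot":[0,0,0.2],"grip":-1},
    {"travel":[-0.02,0.3,0],"delta_rot":[0,0,0.2],"grip":-1},
    {"travel":[0,0,0],"delta_rot":[0,0,0],"grip":-1}
  ]
}}

```text
t: 14.22
position: [0.6178, 0.0791, 0.2281]
eef_rot: [0.529, 0.479, 0.52, -0.469]
wrist_force: [-0.7, 1.4, 3.4]
finger_gap: 0.0117
```

```bash
python3 stay.py; python3 -c "
from h import *
go(cw(0,0,0),PSI)"
```

```text
theta 1.524818396512421 rad 0.18732547998066892 lat 0.0013817784491796411 [-0.71   1.355  3.365] 0.011733209069454527
[[0.151 0.446 0.023]
 [0.077 0.433 0.   ]]
t 14.22 p [0.618 0.079 0.228] f [-0.71   1.355  3.365] gap 0.0117 q [ 0.059  0.374  1.439  0.     1.309 -0.042]
tool x [ 0.019  0.001 -1.   ] y [0.995 0.101 0.019]
rot units total [ 0.048  0.007 -0.223]
travel units total now-frame [ 3.78  -1.086 -2.617]
travel in target frame [ 3.802 -1.023 -2.61 ]
```

>>> {"method": "carry_out", "body": {
  "moves": [
    {"travel":[0,0.2,0.01],"delta_rot":[0,0,-0.1],"grip":-1},
    {"travel":[0.02,0.2,0.01],"delta_rot":[0,0,-0.1],"grip":-1},
    {"travel":[0.03,0.2,0],"delta_rot":[0,0,0],"grip":-1}
  ]
}}

```text
t: 14.6
position: [0.6541, 0.0811, 0.2256]
eef_rot: [0.525, 0.474, 0.524, -0.475]
wrist_force: [1.2, -4.0, 3.4]
finger_gap: 0.0115
```

```bash
cat > st2.py <<'E'
from h import *
p,r,s=pose();k=cw(.07,-.158,.049);d=p-k;th=np.arctan2(d[2],-d@EX);print("theta",th,"r",np.hypot(d[2],d@EX),s["wrist_force"],"tilt",r.as_matrix()[:,0])
E
python3 st2.py
```

```text
theta 1.7267305506800574 r 0.1787611804147333 [ 1.17  -4.004  3.415] tilt [ 0.    -0.002 -1.   ]
```

>>> {"method": "carry_out", "body": {
  "moves": [
    {"travel":[0.03,0.14,0],"delta_rot":[0,0,0],"grip":-1},
    {"travel":[0.04,0.1,0],"delta_rot":[0,0,0],"grip":-1},
    {"travel":[0.01,0.04,0],"delta_rot":[0,0,0],"grip":-1}
  ]
}}

```text
t: 14.98
position: [0.6722, 0.082, 0.2207]
eef_rot: [0.526, 0.473, 0.524, -0.475]
wrist_force: [-10.1, -2.3, 11.0]
finger_gap: 0.0118
```

```bash
python3 st2.py; python3 - <<'E'
from h import *
c=camera("side");cv2.imwrite("pics/s10.png",cv2.resize(c["pixels"][40:320,160:400,::-1],None,fx=2.1,fy=2.1))
c=camera("wrist");cv2.imwrite("pics/w10.png",c["pixels"][:,:,::-1])
E
```

```text
theta 1.8317768889069588 r 0.17773369297580482 [-10.096  -2.285  11.018] tilt [-0.001 -0.004 -1.   ]
```

View pics/s10.png

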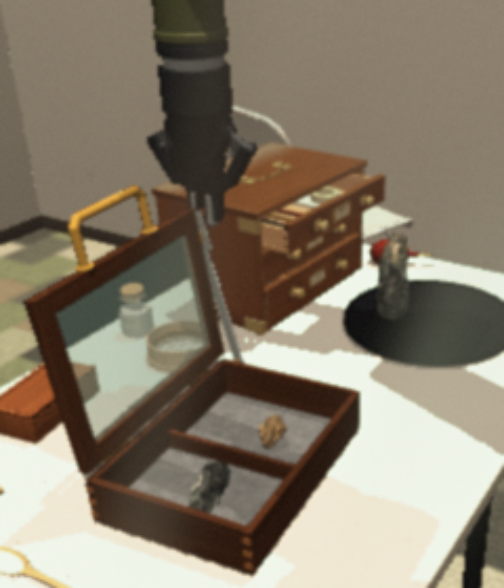

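View pics/w10.png

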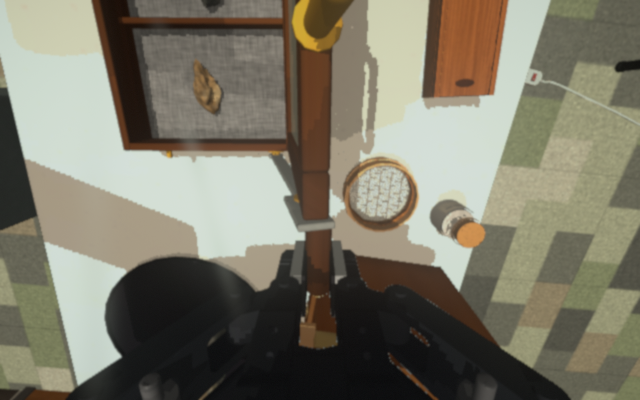

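The stay is up against the stud, with reaction force at θ≈1.83. I'll release and rise straight up.

>>> {"method": "carry_out", "body": {
  "moves": [
    {"travel":[0,0,0],"delta_rot":[0,0,0],"grip":-1},
    {"travel":[0,0,0],"delta_rot":[0,0,0],"grip":-0.3},
    {"travel":[0,0,0],"delta_rot":[0,0,0],"grip":-0.3},
    {"travel":[0,0,0],"delta_rot":[0,0,0],"grip":-0.3},
    {"travel":[-0.3,0,0],"delta_rot":[0,0,0],"grip":-0.3},
    {"travel":[-0.6,0,0],"delta_rot":[0,0,0],"grip":-0.3},
    {"travel":[-0.8,0,0],"delta_rot":[0,0,0],"grip":-0.3}
  ]
}}

```text
t: 15.95
position: [0.6691, 0.0819, 0.3193]
eef_rot: [0.522, 0.468, 0.528, -0.479]
wrist_force: [0.0, 0.4, -0.0]
finger_gap: 0.0299
```

```bash
python3 - <<'E'
from h import *
c=camera("side");cv2.imwrite("pics/s11.png",cv2.resize(c["pixels"][120:300,160:340,::-1],None,fx=3.3,fy=3.3))
c=camera("wrist");cv2.imwrite("pics/w11.png",c["pixels"][:,:,::-1])
c=camera("top");cv2.imwrite("pics/t11.png",cv2.resize(c["pixels"][100:280,185:445,::-1],None,fx=3,fy=3))
E
```

```text
(no output)
```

View pics/s11.png

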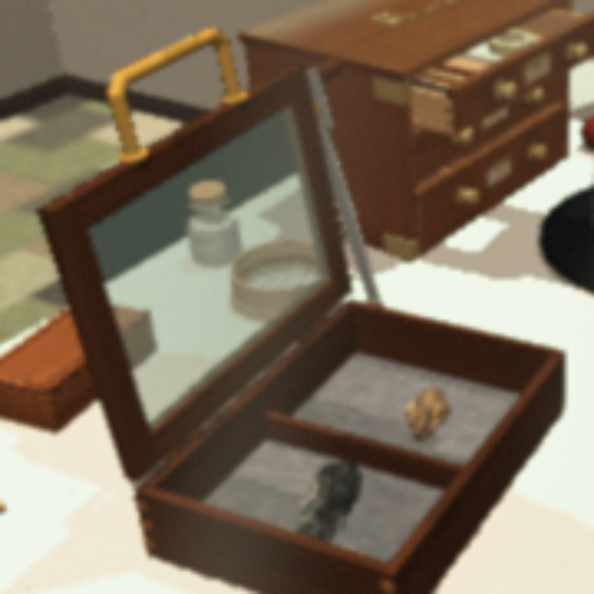

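View pics/w11.png

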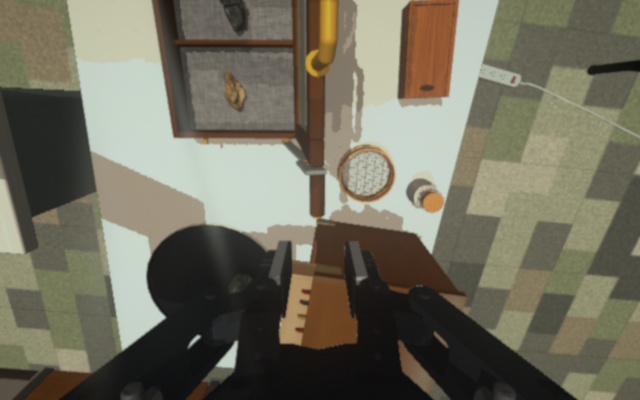

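View pics/t11.png

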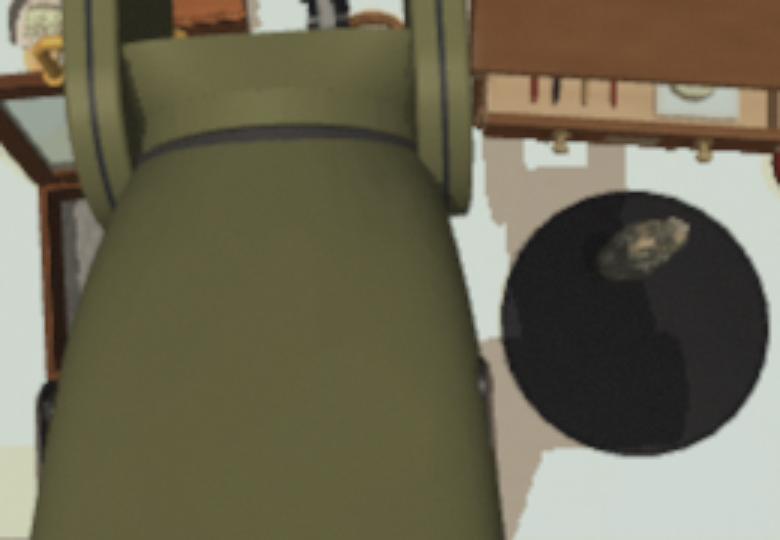

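The knob appears at (317,195) in the wrist view and the lid stands back with the stay against it. I'll check the knob position numerically, then move above the left bay.

```bash
python3 - <<'E'
from h import *
c=camera("wrist")
P=onz(c,(317,196),.221+.0);print("knob case",(P-C0)@EX,(P-C0)@EY)
t=camera("top")
P=onz(t,(185-.5+218/5,140-.5+265/5),.035);print("stone approx case",(P-C0)@EX,(P-C0)@EY)
go(cw(-.02,.03,.26),PSI)
E
```

```text
knob case 0.11460463327985722 -0.15418320179786654
stone approx case -0.002252636039782604 0.05157374148541817
t 16.2 p [0.67  0.082 0.319] f [-0.573  0.039 -0.416] gap 0.0299 q [ 0.062  0.414  1.145 -0.005  1.595 -0.042]
tool x [-0.012 -0.005 -1.   ] y [ 0.995  0.103 -0.013]
rot units total [0.072 0.048 0.148]
travel units total now-frame [ 1.006 -2.189 -3.165]
travel in target frame [ 0.991 -2.222 -3.147]
```

>>> {"method": "carry_out", "body": {
  "moves": [
    {"travel":[0,-0.8,0],"delta_rot":[0.07,0.05,0.1],"grip":0},
    {"travel":[0,-0.8,-0.3],"delta_rot":[0,0,0],"grip":0.3},
    {"travel":[0.1,-0.6,-0.8],"delta_rot":[0,0,0],"grip":0.3},
    {"travel":[0.3,0,-0.9],"delta_rot":[0,0,0],"grip":0.3},
    {"travel":[0.4,0,-0.8],"delta_rot":[0,0,0],"grip":0.3},
    {"travel":[0.2,0,-0.3],"delta_rot":[0,0,0],"grip":0.3},
    {"travel":[0,0,0],"delta_rot":[0,0,0],"grip":0.3},
    {"travel":[0,0,0],"delta_rot":[0,0,0],"grip":0.3}
  ]
}}

```text
t: 17.2
position: [0.5107, 0.2536, 0.2492]
eef_rot: [0.519, 0.469, 0.527, -0.483]
wrist_force: [0.2, -0.3, -0.2]
finger_gap: 0.0553
```

```bash
python3 - <<'E'
from h import *
c=camera("wrist");cv2.imwrite("pics/w12.png",c["pixels"][:,:,::-1])
print(manip.read_state()["qd"]);go(cw(0,.05,.026),PSI)
E
```

```text
[-0.013 -0.007 -0.005  0.004 -0.003  0.003]
t 17.25 p [0.511 0.253 0.249] f [-1.084 -0.294 -0.347] gap 0.0553 q [0.385 0.306 1.489 0.002 1.369 0.292]
tool x [-0.021 -0.007 -1.   ] y [ 0.995  0.093 -0.022]
rot units total [-0.046  0.052  0.252]
travel units total now-frame [ 3.709  0.551 -0.398]
travel in target frame [ 3.722  0.471 -0.379]
```

View pics/w12.png

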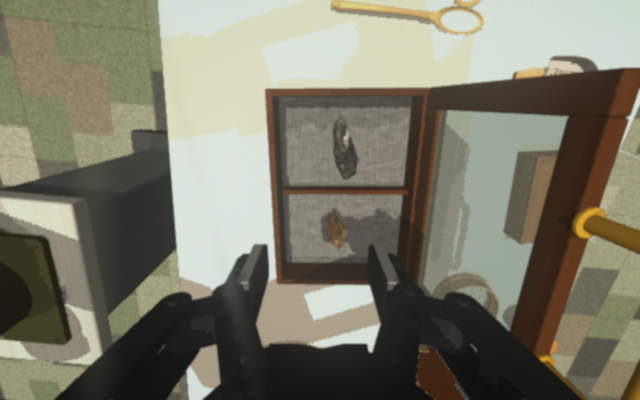

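The stone is at about (345,147), tilted slightly. The case corners are at (266,90), (426,89) and (276,282).

```bash
python3 - <<'E'
from h import *
c=camera("wrist");p=c["pixels"]
cr=p[90:195,280:410];cv2.imwrite("pics/w12c.png",cv2.resize(cr[:,:,::-1],None,fx=5,fy=5))
g=cv2.GaussianBlur(cv2.cvtColor(cr,cv2.COLOR_RGB2GRAY),(3,3),0)
m=(g<70).astype(np.uint8);m[:, :35]=0;m[:,90:]=0;m[:20]=0;m[92:]=0
m=cv2.morphologyEx(m,cv2.MORPH_CLOSE,np.ones((7,7)))
k=max(cv2.findContours(m,0,1)[0],key=cv2.contourArea)
print(cv2.contourArea(k),cv2.boundingRect(k))
for z in (.015,.03,.047):
    Q=np.array([onz(c,(x[0][0]+280,x[0][1]+90),z) for x in k]);Q=np.c_[(Q-C0)@EX,(Q-C0)@EY]
    r=cv2.minAreaRect((Q*1000).astype(np.float32));print(z,r)
for uv in [(266,90),(426,89),(276,282)]:
    P=onz(c,uv,.055);print("corner case",(P-C0)@EX,(P-C0)@EY)
E
```

```text
280.0 (56, 50, 20, 34)
0.015 ((2.9254415035247803, 41.788631439208984), (25.50675392150879, 37.446067810058594), 20.337177276611328)
0.03 ((1.7869181632995605, 44.598365783691406), (24.46131706237793, 35.91127014160156), 20.33719253540039)
0.047 ((0.4965949058532715, 47.782737731933594), (23.2764892578125, 34.17185592651367), 20.337173461914062)
corner case -0.08801389513795428 0.1224653391719246
corner case 0.08418317281641023 0.12280740612872135
corner case -0.08965856862117616 -0.12268692639492583
```

View pics/w12c.png

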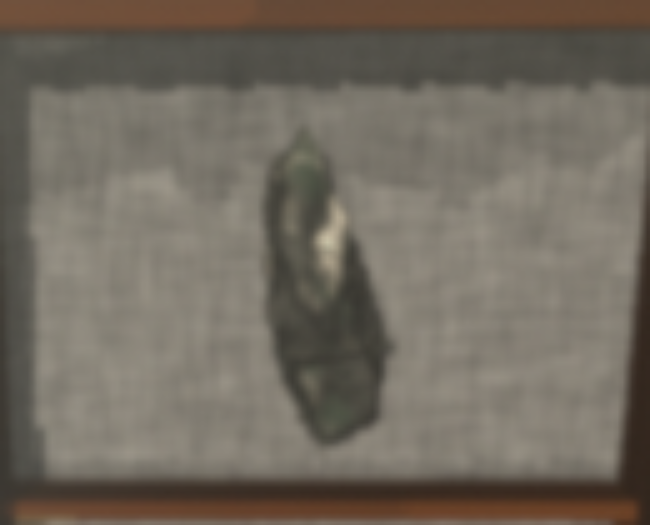

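```bash
python3 - <<'E'
from h import *
c=camera("wrist")
U=lambda x,y:(280-.4+x/5,90-.4+y/5)
f=lambda x,y,z:(lambda P:np.array([(P-C0)@EX,(P-C0)@EY]))(onz(c,U(x,y),z))
for n,x,y in [("top",303,128),("bot",330,445),("c",325,290),("l200",268,200),("r200",345,200),("l350",280,350),("r350",390,350)]:
    print(n,f(x,y,.02)*1000,f(x,y,.03)*1000)
a=f(306,200,.025);b=f(335,350,.025);d=a-b;print("axis angle from case y",np.arctan2(-d[0],d[1]))
a=f(303,128,.025);b=f(330,445,.025);d=a-b;print("ends axis",np.arctan2(-d[0],d[1]),np.linalg.norm(d))
E
```

```text
top [-4.677 94.495] [-5.231 94.931]
bot [ 4.229 14.028] [ 3.428 16.691]
c [ 1.802 54.817] [ 1.069 56.351]
l200 [-13.032  77.23 ] [-13.354  78.143]
r200 [ 6.179 77.199] [ 5.325 78.113]
l350 [-9.396 39.367] [-9.819 41.328]
r350 [18.974 39.383] [17.766 41.343]
axis angle from case y 0.21709710961280052
ends axis 0.11022431354077053 0.07983769214130863
```

The outline agrees with the stated stone: 80 mm long, about 28 mm wide, centre at case (1.5, 55) mm, turned about 0.15 rad. I'll turn the hand and descend partway.

>>> {"method": "carry_out", "body": {
  "moves": [
    {"travel":[0.7,0.47,-0.39],"delta_rot":[-1,0.03,0.2],"grip":0.3},
    {"travel":[0.7,0,0],"delta_rot":[-0.8,0,0],"grip":0.3},
    {"travel":[0.6,0,0],"delta_rot":[0,0,0],"grip":0.3},
    {"travel":[0,0,0],"delta_rot":[0,0,0],"grip":0.3},
    {"travel":[0,0,0],"delta_rot":[0,0,0],"grip":0.3}
  ]
}}

```text
t: 17.98
position: [0.5439, 0.2764, 0.133]
eef_rot: [0.56, 0.438, 0.556, -0.432]
wrist_force: [0.4, 0.1, 0.6]
finger_gap: 0.0558
```

```bash
python3 - <<'E'
from h import *
c=camera("wrist");cv2.imwrite("pics/w13.png",c["pixels"][:,:,::-1])
go(cw(.0015,.054,.027),PSI+.15)
E
```

```text
t 18.02 p [0.544 0.276 0.133] f [-0.017 -0.528  0.578] gap 0.0555 q [ 0.402  0.447  1.582 -0.001  1.103  0.155]
tool x [ 0.01   0.003 -1.   ] y [0.97  0.245 0.01 ]
rot units total [ 0.002 -0.008 -0.117]
travel units total now-frame [ 1.766 -0.087 -0.129]
travel in target frame [ 1.767 -0.069 -0.13 ]
```

View pics/w13.png

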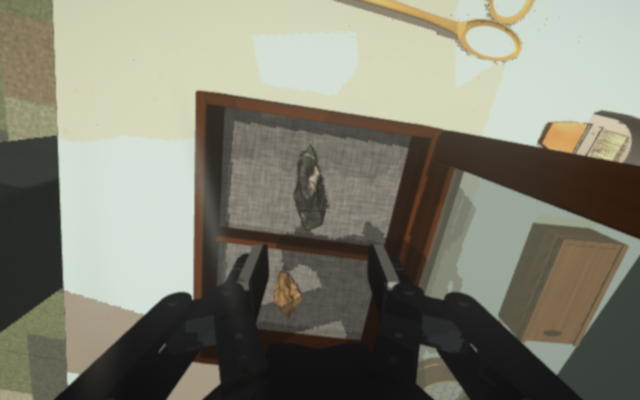

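The stone's axis is now upright in the image, from (310,145) to (313,231), so the jaw direction matches.

```bash
python3 - <<'E'
from h import *
c=camera("wrist")
for uv in [(310,146),(312,190),(313,231),(296,190),(327,190)]:
    P=onz(c,uv,.025);print(P,"case",((P-C0)@EX)*1000,((P-C0)@EY)*1000)
go(cw(.0015,.054,.027),PSI+.15)
E
```

```text
[0.527 0.322 0.025] case -5.454390723668718 93.66580441493788
[0.538 0.284 0.025] case 1.828888032378474 55.4092843509514
[0.548 0.246 0.025] case 8.532850904023872 15.879504407214087
[0.524 0.281 0.025] case -12.248775889533466 53.311425429490214
[0.551 0.288 0.025] case 15.042836936307756 57.37843212643514
t 18.07 p [0.544 0.277 0.133] f [ 0.774  0.647 -0.123] gap 0.0556 q [ 0.402  0.446  1.582 -0.001  1.103  0.155]
tool x [ 0.01   0.004 -1.   ] y [0.97  0.245 0.011]
rot units total [ 0.004 -0.011 -0.123]
travel units total now-frame [ 1.77  -0.089 -0.124]
travel in target frame [ 1.771 -0.07  -0.126]
```

>>> {"method": "carry_out", "body": {
  "moves": [
    {"travel":[0.5,-0.1,-0.12],"delta_rot":[0,0,-0.12],"grip":0.3},
    {"travel":[0.5,-0.05,0],"delta_rot":[0,0,-0.1],"grip":0.3},
    {"travel":[0.3,-0.03,0],"delta_rot":[0,0,0],"grip":0.3},
    {"travel":[0,0,0],"delta_rot":[0,0,0],"grip":0.3}
  ]
}}

```text
t: 18.58
position: [0.5374, 0.2834, 0.0618]
eef_rot: [0.558, 0.437, 0.557, -0.432]
wrist_force: [0.4, 0.2, -0.3]
finger_gap: 0.0557
```

```bash
python3 - <<'E'
from h import *
go(cw(.0015,.055,.027),PSI+.15)
E
```

```text
t 18.57 p [0.537 0.283 0.062] f [ 0.401  0.187 -0.281] gap 0.0557 q [0.414 0.527 1.656 0.003 0.951 0.166]
tool x [ 0.006  0.005 -1.   ] y [0.97  0.244 0.007]
rot units total [-0.004 -0.041 -0.08 ]
travel units total now-frame [ 0.58   0.002 -0.005]
travel in target frame [ 0.579  0.006 -0.007]
```

>>> {"method": "carry_out", "body": {
  "moves": [
    {"travel":[0.35,-0.03,0],"delta_rot":[0,-0.04,-0.08],"grip":0.3},
    {"travel":[0.22,-0.02,0],"delta_rot":[0,0,0],"grip":0.3},
    {"travel":[0,0,0],"delta_rot":[0,0,0],"grip":0.3}
  ]
}}

```text
t: 18.95
position: [0.5369, 0.2838, 0.0285]
eef_rot: [0.559, 0.436, 0.557, -0.433]
wrist_force: [-0.7, -0.2, 0.3]
finger_gap: 0.0555
```

```bash
python3 - <<'E'
from h import *
go(cw(.0015,.055,.027),PSI+.15)
c=camera("wrist");cv2.imwrite("pics/w14.png",c["pixels"][:,:,::-1])
E
```

```text
t 18.95 p [0.537 0.284 0.028] f [-0.743 -0.152  0.253] gap 0.0555 q [ 0.417  0.571  1.682 -0.     0.883  0.17 ]
tool x [ 0.005  0.002 -1.   ] y [0.97  0.244 0.005]
rot units total [-0.005 -0.009 -0.061]
travel units total now-frame [0.025 0.012 0.001]
travel in target frame [0.025 0.012 0.001]
```

View pics/w14.png

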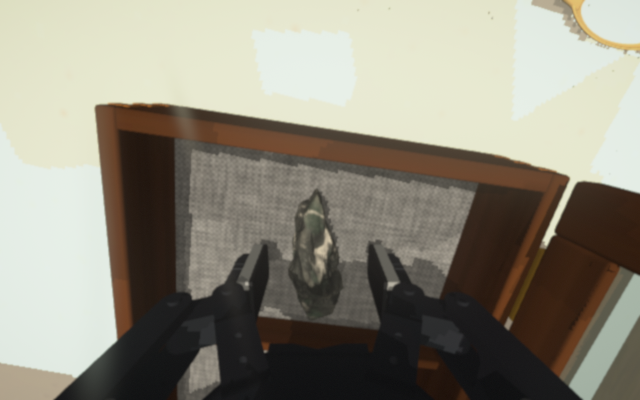

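The stone is centred between the pads, so I close, then lift.

>>> {"method": "carry_out", "body": {
  "moves": [
    {"travel":[0,0,0],"delta_rot":[0,0,0],"grip":-1},
    {"travel":[0,0,0],"delta_rot":[0,0,0],"grip":-1},
    {"travel":[0,0,0],"delta_rot":[0,0,0],"grip":-1},
    {"travel":[0,0,0],"delta_rot":[0,0,0],"grip":-1},
    {"travel":[-0.2,0,0],"delta_rot":[0,0,0],"grip":-1},
    {"travel":[-0.4,0,0],"delta_rot":[0,0,0],"grip":-1},
    {"travel":[-0.6,0,0],"delta_rot":[0,0,0],"grip":-1},
    {"travel":[-0.6,0,0],"delta_rot":[0,0,0],"grip":-1},
    {"travel":[0,0,0],"delta_rot":[0,0,0],"grip":-1}
  ]
}}

```text
t: 20.12
position: [0.5374, 0.2839, 0.1438]
eef_rot: [0.559, 0.437, 0.556, -0.432]
wrist_force: [0.4, -0.1, -0.0]
finger_gap: 0.0257
```

```bash
python3 - <<'E'
from h import *
go(cw(.0015,.055,.027),PSI+.15)
c=camera("wrist");cv2.imwrite("pics/w15.png",c["pixels"][:,:,::-1])
c=camera("side");cv2.imwrite("pics/s15.png",cv2.resize(c["pixels"][80:320,160:420,::-1],None,fx=2.2,fy=2.2))
E
```

```text
t 20.12 p [0.537 0.284 0.144] f [ 0.413 -0.069 -0.013] gap 0.0257 q [ 0.417  0.434  1.573 -0.     1.126  0.17 ]
tool x [ 0.008  0.004 -1.   ] y [0.97  0.244 0.009]
rot units total [-0.006 -0.017 -0.1  ]
travel units total now-frame [ 1.947 -0.013  0.005]
travel in target frame [1.947 0.004 0.002]
```

View pics/w15.png

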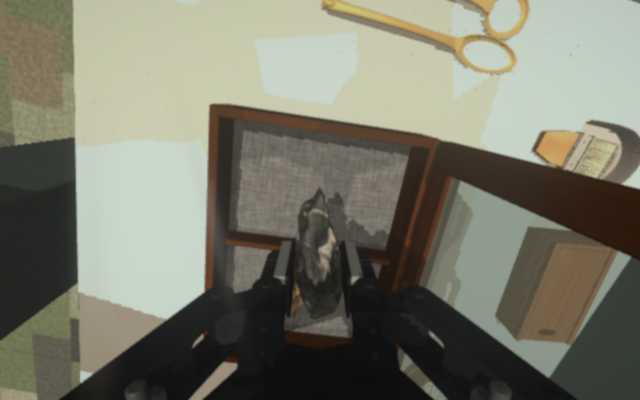

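View pics/s15.png

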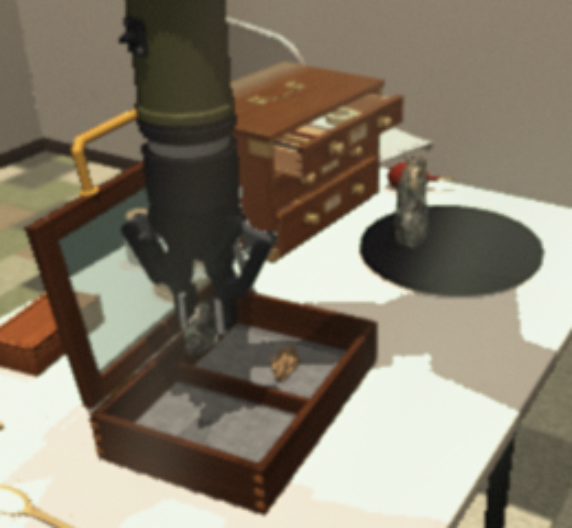

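The stone is held (gap 25.7 mm) and level. Next I work out the tray's centre and axis, using the tall stone for direction.

```bash
python3 - <<'E'
from h import *
t=camera("top");s=camera("side")
p=t["pixels"];cv2.imwrite("pics/t16.png",cv2.resize(p[150:260,340:480,::-1],None,fx=5,fy=5,interpolation=cv2.INTER_NEAREST))
q=s["pixels"];cv2.imwrite("pics/s16.png",cv2.resize(q[135:225,310:420,::-1],None,fx=6,fy=6,interpolation=cv2.INTER_NEAREST))
print("tall top",onz(t,(399.3,182.4),.118),onz(t,(399.3,182.4),.08))
# tray ellipse in side
m=(q.max(2)<55).astype(np.uint8);m[:,:318]=0;m[:,412:]=0;m[:165]=0;m[220:]=0
k=max(cv2.findContours(m,0,1)[0],key=cv2.contourArea);H=cv2.convexHull(k)
P=np.array([onz(s,x[0],.011) for x in H]);A=np.c_[2*P[:,:2],np.ones(len(P))];z=np.linalg.lstsq(A,(P[:,:2]**2).sum(1),rcond=None)[0];print("tray side",z[:2],np.sqrt(z[2]+z[:2]@z[:2]))
E
```

```text
tall top [ 0.547 -0.168  0.118] [ 0.555 -0.177  0.08 ]
tray side [ 0.502 -0.174] 0.12036930610738412
```

View pics/s16.png

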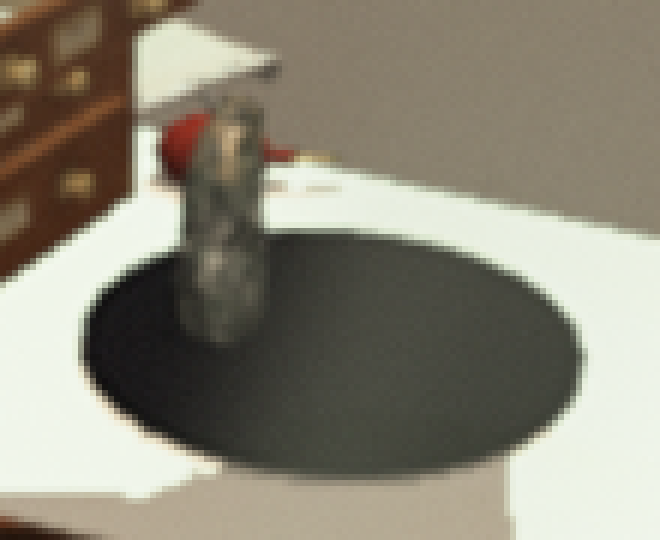

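View pics/t16.png

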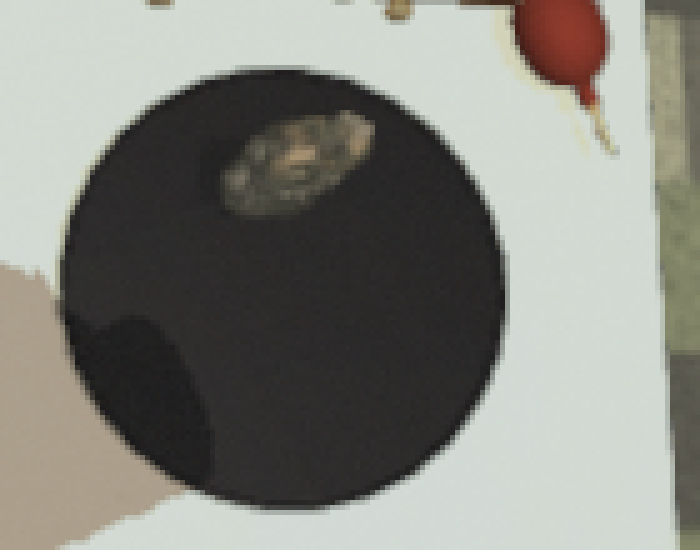

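```bash
python3 - <<'E'
from h import *
t=camera("top");s=camera("side")
U=lambda x,y:(340-.4+x/5,150-.4+y/5);S=lambda x,y:(310-.4+x/6,135-.4+y/6)
E=np.array([onz(t,U(*a),.012) for a in [(60,280),(507,295),(285,67),(285,510),(122,135),(440,445),(440,130),(120,450)]])
C=lambda P:(lambda z:(z[:2],np.sqrt(z[2]+z[:2]@z[:2])))(np.linalg.lstsq(np.c_[2*P[:,:2],np.ones(len(P))],(P[:,:2]**2).sum(1),rcond=None)[0])
print("top",C(E))
F=np.array([onz(s,S(*a),.012) for a in [(82,350),(585,360),(350,230),(350,478),(170,440),(510,430),(510,270)]])
print("side",C(F))
for y in (315,325,335): print("tall base",onz(s,S(222,y),.008))
print("tri top of tall", tri(t,U(298,163),s,S(238,105)))
o,d=ray(t,U(298,163))
E
```

```text
top (array([ 0.5  , -0.181]), np.float64(0.12465664974405995))
side (array([ 0.502, -0.176]), np.float64(0.1268900117214809))
tall base [ 0.561 -0.18   0.008]
tall base [ 0.557 -0.17   0.008]
tall base [ 0.552 -0.161  0.008]
tri top of tall (array([ 0.547, -0.165,  0.131]), np.float64(0.004466439532520345))
```

Tray centre is about (0.5005, -0.180), with the top and side views agreeing within 5 mm. The tall stone is at about (0.553, -0.17), giving a tray axis yaw of about 0.1, so the target is (0.456, -0.184).

>>> {"method": "carry_out", "body": {
  "moves": [
    {"travel":[-0.4,-0.3,0],"delta_rot":[0.9,0,0],"grip":-1},
    {"travel":[-0.3,-0.4,0],"delta_rot":[0.8,0,0],"grip":-1},
    {"travel":[0,-0.5,0.5],"delta_rot":[0,0,0],"grip":-1},
    {"travel":[0,-0.4,0.7],"delta_rot":[0,0,0],"grip":-1},
    {"travel":[0,-0.2,0.85],"delta_rot":[0,0,0],"grip":-1},
    {"travel":[0,-0.1,0.85],"delta_rot":[0,0,0],"grip":-1},
    {"travel":[0,0,0.85],"delta_rot":[0,0,0],"grip":-1},
    {"travel":[0,0,0.85],"delta_rot":[0,0,0],"grip":-1},
    {"travel":[0,0,0.85],"delta_rot":[0,0,0],"grip":-1},
    {"travel":[0,0,0.85],"delta_rot":[0,0,0],"grip":-1},
    {"travel":[0,0,0.7],"delta_rot":[0,0,0],"grip":-1},
    {"travel":[0,0,0.3],"delta_rot":[0,0,0],"grip":-1},
    {"travel":[0,0,0],"delta_rot":[0,0,0],"grip":-1}
  ]
}}

```text
t: 22.05
position: [0.4551, -0.1809, 0.1703]
eef_rot: [0.517, 0.47, 0.529, -0.481]
wrist_force: [0.7, 0.9, -1.3]
finger_gap: 0.0259
```

```bash
python3 - <<'E'
from h import *
go([.456,-.184,.10],.1)
c=camera("side");cv2.imwrite("pics/s17.png",c["pixels"][:,:,::-1])
E
```

```text
t 22.05 p [ 0.455 -0.181  0.17 ] f [ 0.664  0.915 -1.348] gap 0.0259 q [-0.457  0.27   1.767 -0.012  1.125 -0.547]
tool x [-0.023 -0.    -1.   ] y [ 0.995  0.095 -0.023]
rot units total [-0.053 -0.02   0.261]
travel units total now-frame [1.171 0.036 0.054]
travel in target frame [1.171 0.009 0.052]
```

View pics/s17.png

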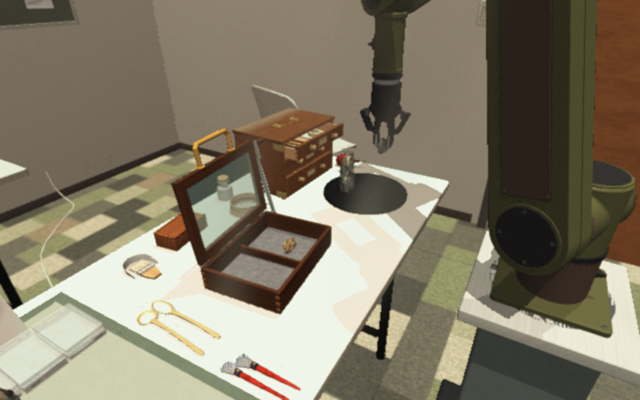

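The stone is over the tray, and the lid and stay are still up. I'll descend in stages.

>>> {"method": "carry_out", "body": {
  "moves": [
    {"travel":[0.6,0,0.05],"delta_rot":[-0.05,0,0.2],"grip":-1},
    {"travel":[0.6,-0.05,0],"delta_rot":[0,0,0],"grip":-1},
    {"travel":[0.5,-0.05,0],"delta_rot":[0,0,0],"grip":-1},
    {"travel":[0,0,0],"delta_rot":[0,0,0],"grip":-1},
    {"travel":[0,0,0],"delta_rot":[0,0,0],"grip":-1}
  ]
}}

```text
t: 22.72
position: [0.448, -0.1754, 0.0672]
eef_rot: [0.524, 0.472, 0.529, -0.472]
wrist_force: [0.5, 0.7, -0.7]
finger_gap: 0.0258
```

```bash
python3 - <<'E'
from h import *
go([.456,-.184,.0265],.1)
E
```

```text
t 22.73 p [ 0.448 -0.175  0.067] f [ 0.453  0.725 -0.678] gap 0.0258 q [-0.463  0.394  1.918  0.003  0.836 -0.572]
tool x [-0.005  0.005 -1.   ] y [ 0.994  0.108 -0.005]
rot units total [ 0.092 -0.06   0.052]
travel units total now-frame [0.677 0.121 0.16 ]
travel in target frame [0.678 0.119 0.155]
```

>>> {"method": "carry_out", "body": {
  "moves": [
    {"travel":[0.25,0.12,0.15],"delta_rot":[0.05,-0.06,0.05],"grip":-1},
    {"travel":[0.2,0,0],"delta_rot":[0,0,0],"grip":-1},
    {"travel":[0.1,0,0],"delta_rot":[0,0,0],"grip":-1},
    {"travel":[0,0,0],"delta_rot":[0,0,0],"grip":-1}
  ]
}}

```text
t: 23.22
position: [0.4593, -0.1847, 0.0343]
eef_rot: [0.527, 0.474, 0.523, -0.473]
wrist_force: [0.5, 0.3, -0.6]
finger_gap: 0.0258
```

```bash
python3 - <<'E'
from h import *
go([.456,-.184,.0255],.1)
E
```

```text
t 23.23 p [ 0.459 -0.185  0.034] f [ 0.477  0.314 -0.613] gap 0.0258 q [-0.468  0.456  1.93  -0.     0.75  -0.572]
tool x [ 0.005 -0.003 -1.   ] y [0.995 0.104 0.005]
rot units total [ 0.048  0.039 -0.059]
travel units total now-frame [ 0.147 -0.054 -0.017]
travel in target frame [ 0.147 -0.054 -0.017]
```

>>> {"method": "carry_out", "body": {
  "moves": [
    {"travel":[0.06,-0.05,-0.01],"delta_rot":[0,0.04,-0.06],"grip":-1},
    {"travel":[0.04,0,0],"delta_rot":[0,0,0],"grip":-1},
    {"travel":[0.02,0,0],"delta_rot":[0,0,0],"grip":-1},
    {"travel":[0,0,0],"delta_rot":[0,0,0],"grip":-1}
  ]
}}

```text
t: 23.72
position: [0.456, -0.1846, 0.027]
eef_rot: [0.525, 0.473, 0.525, -0.473]
wrist_force: [0.2, -1.0, -0.4]
finger_gap: 0.0258
```

```bash
python3 - <<'E'
from h import *
go([.456,-.184,.0255],.1)
E
```

```text
t 23.73 p [ 0.456 -0.185  0.027] f [ 0.247 -1.012 -0.399] gap 0.0258 q [-0.471  0.468  1.938  0.     0.736 -0.574]
tool x [-0.  0. -1.] y [ 0.995  0.104 -0.   ]
rot units total [ 0.042 -0.001  0.001]
travel units total now-frame [ 0.025  0.    -0.01 ]
travel in target frame [ 0.025  0.    -0.01 ]
```

>>> {"method": "carry_out", "body": {
  "moves": [
    {"travel":[0.03,0,0],"delta_rot":[0,0,0],"grip":-1},
    {"travel":[0,0,0],"delta_rot":[0,0,0],"grip":-1}
  ]
}}

```text
t: 23.98
position: [0.4563, -0.1848, 0.0272]
eef_rot: [0.526, 0.473, 0.525, -0.473]
wrist_force: [1.0, 0.2, -0.8]
finger_gap: 0.0256
```

>>> {"method": "carry_out", "body": {
  "moves": [
    {"travel":[0.05,0,0],"delta_rot":[0,0,0],"grip":-1},
    {"travel":[0.03,0,0],"delta_rot":[0,0,0],"grip":-1}
  ]
}}

```text
t: 24.22
position: [0.4564, -0.185, 0.0266]
eef_rot: [0.527, 0.473, 0.524, -0.473]
wrist_force: [-4.5, 1.8, 18.9]
finger_gap: 0.0255
```

```bash
python3 - <<'E'
from h import *
go([.456,-.184,.0255],.1)
c=camera("side");cv2.imwrite("pics/s18.png",cv2.resize(c["pixels"][100:230,300:430,::-1],None,fx=4.5,fy=4.5))
E
```

```text
t 24.23 p [ 0.456 -0.185  0.027] f [-4.531  1.826 18.889] gap 0.0255 q [-0.47   0.467  1.94  -0.001  0.73  -0.574]
tool x [ 0.003 -0.002 -1.   ] y [0.995 0.104 0.003]
rot units total [ 0.05   0.031 -0.035]
travel units total now-frame [ 0.019 -0.006 -0.018]
travel in target frame [ 0.019 -0.006 -0.018]
```

View pics/s18.png

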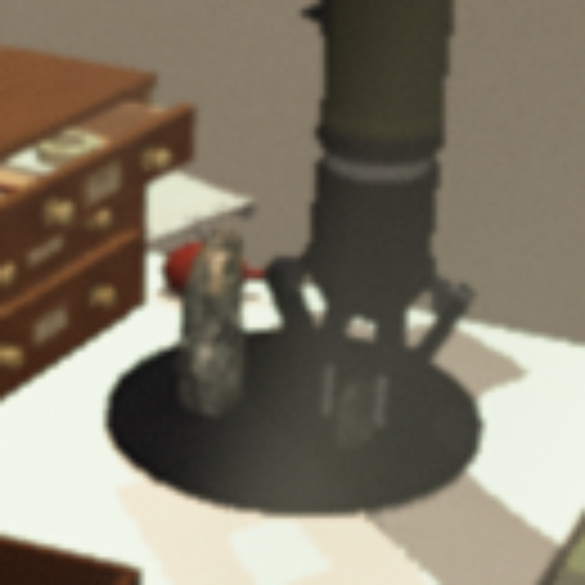

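Contact is made at 19 N. I'll ease off the press, open moderately and rise.

>>> {"method": "carry_out", "body": {
  "moves": [
    {"travel":[0,0,0],"delta_rot":[0,0,0],"grip":-1},
    {"travel":[0,0,0],"delta_rot":[0,0,0],"grip":-0.1},
    {"travel":[0,0,0],"delta_rot":[0,0,0],"grip":0.1},
    {"travel":[0,0,0],"delta_rot":[0,0,0],"grip":0.1},
    {"travel":[0,0,0],"delta_rot":[0,0,0],"grip":0.1},
    {"travel":[-0.2,0,0],"delta_rot":[0,0,0],"grip":0.1},
    {"travel":[-0.5,0,0],"delta_rot":[0,0,0],"grip":0.1},
    {"travel":[-0.8,0,0],"delta_rot":[0,0,0],"grip":0.1},
    {"travel":[-0.9,0,0],"delta_rot":[0,0,0],"grip":0.1},
    {"travel":[-0.8,-0.5,0],"delta_rot":[0,0,0],"grip":0.1},
    {"travel":[-0.5,-0.3,0],"delta_rot":[0,0,0],"grip":0.1},
    {"travel":[0,0,0],"delta_rot":[0,0,0],"grip":0.1},
    {"travel":[0,0,0],"delta_rot":[0,0,0],"grip":0.1}
  ]
}}

```text
t: 25.9
position: [0.407, -0.1896, 0.2598]
eef_rot: [0.528, 0.473, 0.523, -0.473]
wrist_force: [0.0, 0.5, 0.6]
finger_gap: 0.0469
```

```bash
python3 - <<'E'
from h import *
go([.456,-.184,.0255],.1)
c=camera("side");cv2.imwrite("pics/s19.png",cv2.resize(c["pixels"][110:320,160:430,::-1],None,fx=2.8,fy=2.8))
c=camera("wrist");cv2.imwrite("pics/w19.png",c["pixels"][:,:,::-1])
c=camera("top");cv2.imwrite("pics/t19.png",cv2.resize(c["pixels"][100:280,185:445,::-1],None,fx=3,fy=3))
E
```

```text
t 25.9 p [ 0.407 -0.19   0.26 ] f [0.018 0.467 0.577] gap 0.0469 q [-0.529  0.11   1.727 -0.001  1.297 -0.634]
tool x [ 0.007 -0.005 -1.   ] y [0.994 0.105 0.006]
rot units total [ 0.055  0.063 -0.072]
travel units total now-frame [ 3.91   0.797 -0.029]
travel in target frame [ 3.905  0.822 -0.011]
```

View pics/s19.png

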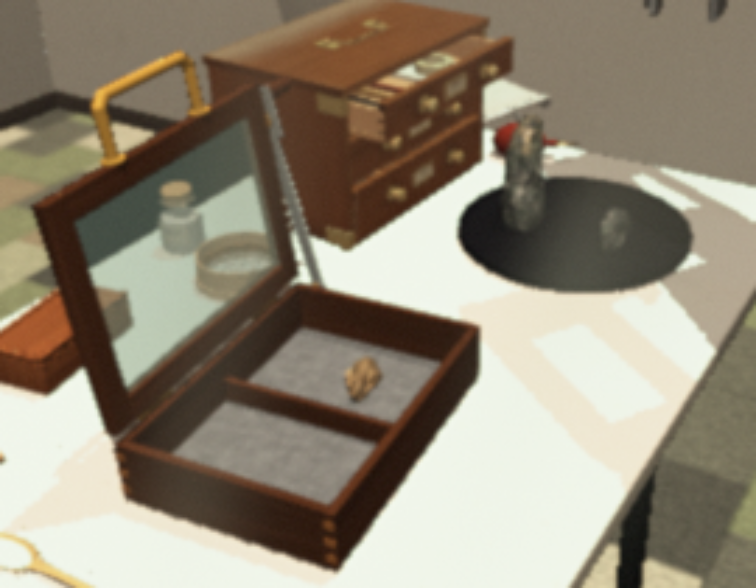

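View pics/w19.png

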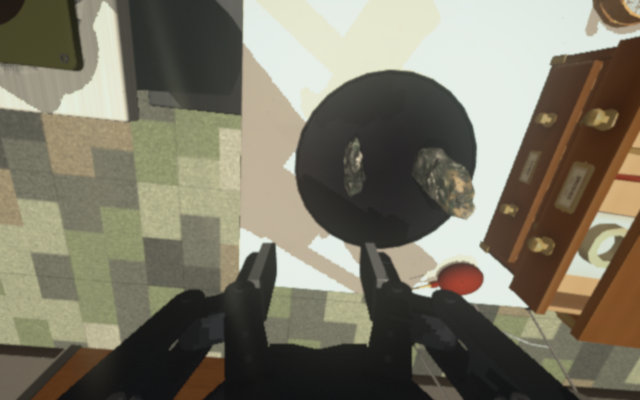

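View pics/t19.png

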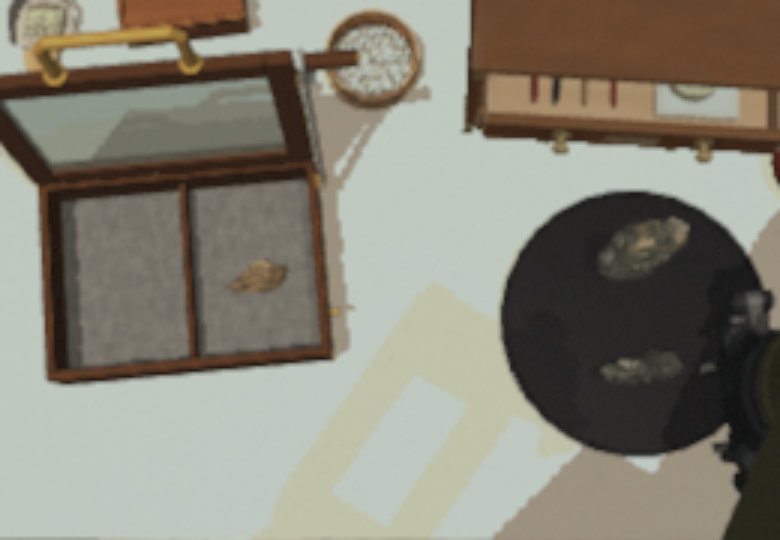

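The pictures show the stone lying on the tray, with the wrist view at (353,167). The tall stone and brown rock are unmoved, and the lid and stay are up, with the knob spanning (305–357, 59) in the top crop. Now a numeric check.

```bash
python3 - <<'E'
from h import *
w=camera("wrist");t=camera("top")
W=w["pixels"]
print("stone wrist",onz(w,(353.5,167),.026)); U=lambda x,y:(185-.4+x/3,100-.4+y/3)
print("stone top",onz(t,U(642,367),.03))
E=np.array([onz(w,a,.012) for a in [(296,160),(477,155),(385,70),(387,248),(322,97),(450,95),(320,220)]])
z=np.linalg.lstsq(np.c_[2*E[:,:2],np.ones(7)],(E[:,:2]**2).sum(1),rcond=None)[0];print("tray wrist",z[:2],np.sqrt(z[2]+z[:2]@z[:2]))
for v in (150,160,170): print("tall base wrist",onz(w,(432,v),.03))
a,b=onz(t,U(305,60),.222),onz(t,U(357,59),.222)
for P in(a,b):print("knob case",(P-C0)@EX,(P-C0)@EY)
for th in (1.72,1.82,1.85):print(th,(proj(t,cw(.07-.179*np.cos(th),-.153,.049+.179*np.sin(th)))-[184.6,99.6])*3)
print("stud in top crop pred",(proj(t,cw(.09+.145*np.sin(.139),-.139,.061+.145*np.cos(.139)))-[184.6,99.6])*3)
s=camera("side");cv2.imwrite("pics/t20.png",cv2.resize(t["pixels"][105:175,255:335,::-1],None,fx=7,fy=7))
E
```

```text
stone wrist [ 0.455 -0.183  0.026]
stone top [ 0.456 -0.183  0.03 ]
tray wrist [ 0.501 -0.181] 0.12252058561055831
tall base wrist [ 0.551 -0.149  0.03 ]
tall base wrist [ 0.554 -0.162  0.03 ]
tall base wrist [ 0.557 -0.175  0.03 ]
knob case 0.11669716731150737 -0.13271332086811363
knob case 0.1138624371067046 -0.1720456816171485
1.72 [[333.576  81.028]]
1.82 [[331.909  60.618]]
1.85 [[331.449  54.819]]
stud in top crop pred [[315.716  75.729]]
```

View pics/t20.png

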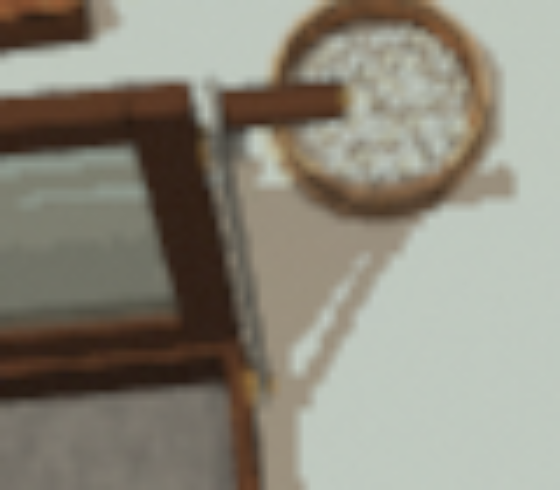

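```bash
python3 -c "
from rig import manip
print(manip.hand_in())"
```

```text
the job is handed in; nothing more can be done
None
```

The job is done in the order asked and handed in at about 26 s.

- **Lid:** I swung it back by its handle to its stop, released it there, and it stayed open.
- **Stay:** I swung it up by its knob onto the stud and let go. In the last top view the knob sits within about 1 px of where an angle of 1.82 puts it. The stud in the notch was not seen directly.
- **Spur stone:** I lifted it out and set it down on the tray lying on its base, at about (0.455, -0.183). That is within 2 mm of my estimate of the middle of the open half.
- **Rock and tall stone:** both look unmoved, and the gripper is clear of everything.

**Uncertain or rough points:**
- **Tray direction:** it could only be judged from where the tall stone stands (yaw about 0.1 to 0.27 rad). The true middle of the open half could be up to about 8 mm from my target.
- **Tray position:** the side view put the tray centre about 5 mm off the top and wrist views, so I went mainly by the top view.
- **Set-down force:** the stone was pressed on the tray with about 19 N just before I let go. I had hoped for less.
- **Other forces:** they reached about 25 N while swinging the stay, and stayed below the limits.

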